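# Spin-test the idler wheels and bin the one that binds

## Task

First roll up the slatted shutter of the reject box until it stays open. Then give each of the three toothed idler wheels on the white test board a spin on its axle, and stand any idler whose wheel binds instead of coasting freely upright on the floor of the reject box, leaving the good ones standing in their nests and the loose things around undisturbed.

Things in the scene. Friction and masses are not known exactly. Their poses are not given: they have to be found in the camera images.
- idler_a: one of three look-alike idlers, loose, 0.6 to 0.8 kg: steel foot 70 (x) x 60 (y) x 10 mm, a stub axle leaning 30 degrees from vertical towards the robot (direction (-0.5, 0, 0.866) in the body's frame), a dark toothed wheel centred at (0, 0, 60 mm), and a fixed square boss above the wheel. Stands in a nest with rims 8 mm high and 3 mm play. Origin: centre of the foot's underside, z up.
- wheel_a (a joint): angle of its toothed wheel, rad, unlimited, anticlockwise seen from the boss side; 0: dimple points down-slope (body -x). 8 teeth, 64 mm over tips, 48 mm at roots, 12 mm thick. A finger swept sideways past its lower, robot-side edge a few mm into the teeth spins it. A good wheel then coasts several rad over a second or more; one that binds takes about 2 N at the teeth and stops when let go.
- boss_a (a point): grasp point: centre of that idler's square boss (18 x 18 mm, two sides facing body +-y), on the axle 30 mm above the wheel's centre; the boss ends 46 mm above it. Pinch across body y with the fingers pointing down the axle (30 degrees from vertical); beyond this point there are 24 mm before the wheel's face.
- dimple_a (a point): small pale dimple 9 mm across on the wheel's upper face, 18.5 mm from its axis; it shows the wheel's angle.
- idler_b: one of three look-alike idlers, loose, 0.6 to 0.8 kg: steel foot 70 (x) x 60 (y) x 10 mm, a stub axle leaning 30 degrees from vertical towards the robot (direction (-0.5, 0, 0.866) in the body's frame), a dark toothed wheel centred at (0, 0, 60 mm), and a fixed square boss above the wheel. Stands in a nest with rims 8 mm high and 3 mm play. Origin: centre of the foot's underside, z up.
- wheel_b (a joint): angle of its toothed wheel, rad, unlimited, anticlockwise seen from the boss side; 0: dimple points down-slope (body -x). 8 teeth, 64 mm over tips, 48 mm at roots, 12 mm thick. A finger swept sideways past its lower, robot-side edge a few mm into the teeth spins it. A good wheel then coasts several rad over a second or more; one that binds takes about 2 N at the teeth and stops when let go.
- boss_b (a point): grasp point: centre of that idler's square boss (18 x 18 mm, two sides facing body +-y), on the axle 30 mm above the wheel's centre; the boss ends 46 mm above it. Pinch across body y with the fingers pointing down the axle (30 degrees from vertical); beyond this point there are 24 mm before the wheel's face.
- dimple_b (a point): small pale dimple 9 mm across on the wheel's upper face, 18.5 mm from its axis; it shows the wheel's angle.
- idler_c: one of three look-alike idlers, loose, 0.6 to 0.8 kg: steel foot 70 (x) x 60 (y) x 10 mm, a stub axle leaning 30 degrees from vertical towards the robot (direction (-0.5, 0, 0.866) in the body's frame), a dark toothed wheel centred at (0, 0, 60 mm), and a fixed square boss above the wheel. Stands in a nest with rims 8 mm high and 3 mm play. Origin: centre of the foot's underside, z up.
- wheel_c (a joint): angle of its toothed wheel, rad, unlimited, anticlockwise seen from the boss side; 0: dimple points down-slope (body -x). 8 teeth, 64 mm over tips, 48 mm at roots, 12 mm thick. A finger swept sideways past its lower, robot-side edge a few mm into the teeth spins it. A good wheel then coasts several rad over a second or more; one that binds takes about 2 N at the teeth and stops when let go.
- boss_c (a point): grasp point: centre of that idler's square boss (18 x 18 mm, two sides facing body +-y), on the axle 30 mm above the wheel's centre; the boss ends 46 mm above it. Pinch across body y with the fingers pointing down the axle (30 degrees from vertical); beyond this point there are 24 mm before the wheel's face.
- dimple_c (a point): small pale dimple 9 mm across on the wheel's upper face, 18.5 mm from its axis; it shows the wheel's angle.
- board: white test board, 200 x 372 mm, top at z = 20 mm, x -95 to +105 mm, y +-186 mm. Three nests, centres x = -20, y = -110, 0, 110 mm, one idler in each. A lamp bar along y on end posts (y = +-176 mm) stands over the idlers' rear: x -12 to 24, z 182 to 205 mm, so lean the gripper back to the robot; lift an idler 12 mm straight up, then up and towards the robot. Origin at table level.
- box: grey reject box, 324 (x) x 272 (y) mm, front facing -x (the robot), closed at front and top by a slatted roll-up shutter between half-round side cheeks 192 mm high (inner faces y = +-126 mm), with a fixed hood over its rear third. Front wall 8 mm thick, top edge 85 mm above the table, outer face x = -109 mm; back wall 150 mm high, inner face x = 196 mm. Origin at table level.
- box_floor (a point): middle of the box's inner floor, on its surface, 10 mm above the table and 40 mm in +x from the box's origin; axes as the box. The floor is free to 141 mm in -x, 145 mm in +x and 126 mm either way in y.
- shutter_axis (a point): centre of the side tracks' circle, 20 mm above box_floor; the shutter runs round it about the box's y axis, slats at 150 mm radius.
- shutter (a joint): how far the shutter is rolled up, rad: 0 closed, 1.25 open stop. Closed, the slats span 25 to 115 degrees above the front horizontal; the curtain moves as one along its tracks. Takes up to about 0.4 N m (2 N at the bar). Let go early it slides shut or stays half way; from about 0.7 rad it runs on to the open stop by its own weight and stays.
- pull_bar (a point): middle of the shutter's black pull bar: round, 10 mm thick, 120 mm long along the box's y, 188 mm from shutter_axis (30 mm clear of the slats), 42 degrees above the front horizontal when closed, 42 degrees + joint as it opens, going up and back. Pinch it, or push it from below and in front with closed fingers pointing at the axis.
- mouse: bystander to leave alone: black computer mouse, 100 x 58 x 30 mm, loose; origin at the middle of its underside.
- handset: bystander to leave alone: grey telephone handset, 140 x 46 x 23 mm, loose; origin at the middle of its underside.
- fitting: bystander to leave alone: small brass tube fitting on the rear of the board, 22 mm across, 30 mm tall, loose; origin at the middle of its underside.
- silencer: bystander to leave alone: small brass exhaust silencer on the rear of the board, 18 mm across, 34 mm tall, loose; origin at the middle of its underside.
Things that resemble listed ones, but are neither listed nor needed, are in the scene too. What is shaped like the idler_c but pink, purple or yellow is not meant.

How it is judged:
On the way, in this order (a step that is already met when the one before it is completed fails the run):
1. the shutter is rolled up and stays open with nothing touching it (value of joint shutter above 1 rad and contact force between box and the fingers below 0.1 N), for 0.3 s.
2. each of the three wheels has been turned on its axle ((value of joint wheel_a above 1.2 rad or value of joint wheel_a below -1.2 rad or distance of dimple_a from where it was at the start of the episode above 0.007 m) and (value of joint wheel_b above 1.2 rad or value of joint wheel_b below -1.2 rad or distance of dimple_b from where it was at the start of the episode above 0.007 m) and (value of joint wheel_c above 1.2 rad or value of joint wheel_c below -1.2 rad or distance of dimple_c from where it was at the start of the episode above 0.007 m)), for 0.1 s.
3. the binding idler stands in the reject box (x of idler_b in the frame of box_floor between -0.115 and 0.11 m and y of idler_b in the frame of box_floor between -0.105 and 0.105 m and z of idler_b in the frame of box_floor below 0.015 m and angle between idler_b's own z axis and vertical below 0.2 rad), for 0.2 s.
At the end, for the whole second after the job is handed in: Shutter over 1.0 rad open; the binding idler at rest and upright (0.2 rad) on the box floor (foot within 15 mm of it, origin within 105 mm of its middle); good idlers within 12 mm of their start and upright (0.06 rad); bystanders within 30 mm of their start (all of step 3 and value of joint shutter above 1 rad and linear speed of idler_b below 0.03 m/s and distance of each of idler_a, idler_c from where it was at the start of the episode below 0.012 m and angle between each of idler_a, idler_c's own z axis and vertical below 0.06 rad and distance of each of mouse, handset, fitting, silencer from where it was at the start of the episode below 0.03 m); the robot touches nothing.
It fails at once if a good idler is taken out of its nest (distance of any of idler_a, idler_c from where it was at the start of the episode above 0.03 m).
It fails at once if a bystander is pushed away or knocked about (distance of any of mouse, handset, fitting, silencer from where it was at the start of the episode above 0.05 m).
It also fails if it takes over 67 s, if anything falls off the work surface, if the arm or the gripper's body presses on something with over 40 N, if the wrist force passes 120 N, or if a joint passes its speed limit or range.

## Robot

A 6-joint arm with a two-finger parallel gripper is mounted at the origin on the work surface. World frame = base frame: x ahead of the robot, y to its left, z up, the work surface at z = 0. Lengths are in m, angles in rad, forces in N, time in s.
With the tool pointing down it reaches from about 0.275 to 0.975 m from the base axis. Payload 8.4 kg.
Tool frame: the origin (TCP) lies at the very end of the fingers, on their centre line; the grasp point (between the pads) lies 19 mm behind it; z points along the fingers, x is the direction in which the jaws open and shut, and the axes are right-handed (so a half turn about z gives the same grasp; the last joint's range is limited). The gripper opens to 92 mm and grips with 3 to 60 N. Pads are 20 mm wide; open, the fingers measure 128 mm over their backs; the gripper's body (75 mm by 189 mm) begins 69 mm behind the grasp point.
Start: joints at [1.131, 0.353, 1.633, -0, 1.155, -0.002], TCP at [0.265, 0.566, 0.215] pointing down, gripper open.
Joint ranges: [-2.63, 2.63], [-0.92, 2.1], [0.06, 2.66], [-1.3, 4.44], [0, 2.69], [-3.02, 3.02]. Speed limits (rad/s): [2.22, 2.22, 2.79, 3.14, 3.14, 3.14].

## Interface

Orientations are given as [roll, pitch, yaw] about the fixed x, y, z axes, in that order (R = Rz(yaw) Ry(pitch) Rx(roll)).
In Python, from plant import robot, viewer gives the robot as it stands.
- The arm moves only by the shell command python3 -m jog 'ROWS' [OPENING]. ROWS is JSON, a list of rows, each an object of numbers: "tx", "ty", "tz": the shift along the tool's x, y, z in m; "twist": the turn about the tool's z in degrees. In form: [{"tx": .., "ty": .., "tz": .., "twist": ..}, ...]. A call has 1 to 10 rows; each row shifts and turns the commanded pose from where the row before left it, along the tool's axes as they then stand; what a row does not reach is not made up. A row lasts 1/10 s, in which the tool goes at most 50 mm and 8.59 degrees, less where a joint would pass 70% of its speed; a pose out of reach is approached as far as the arm can. A call is refused whole if a number of a shift passes 0.05 or a number of a turn 8.59, either way. A call with a gripper value outside its range is refused whole. OPENING is the closure in counts, from 0 (fully open) to 255 (shut), set as the call begins (- or left out, the last holds). The fingers move at their own pace and stop on an object; the grip force is fixed at half the most. Time passes only in rows, so rows that do not move let the fingers close. It gives the time, the measured TCP pose, the force and the opening at its end, in the units of the state.
- robot.get_state(): the state, without advancing time (a new reading comes with each control period).
- viewer.capture(name): name is "side" or "top" or "wrist"; returns a dict with "frame" (384x512x3 uint8, red, green, blue), "fovy" (degrees; the focal length in pixels is half the picture's height over the tangent of half this angle, whatever the lens; pixels are square), "cx", "cy" (the principal point, pixels), "position" and "rotation" of the camera in the world; the wrist camera has in their place "T_tool_cam" (4x4, takes a point from camera to tool coordinates, whose origin is the TCP and whose axes are the tool frame's). Camera axes: x right, y up, looking along -z (the intrinsics and any distortion apply to the point x, -y, -z); pixel columns grow to the right and rows downward; lengths in m; the calibration is good to about 2 mm. A picture is of the moment at which its call begins: read the wrist's pose just before it. There is no depth.
- robot.sign_off(): hands the job in, once; it reports no verdict.
The state is a dict: "time": time; "joint_positions": joint angles; "joint_velocities": joint speeds; "joint_torque": joint torques, N m; "tcp_pos": TCP position; "tool_rot": TCP orientation; "force": force on the tool from outside, world axes, zero at the start; "wrist_torque": the same for the moment, N m; "finger_gap": opening from 0.0 (shut) to 1.0 (fully open).
Only numpy, scipy, OpenCV 4.12 (cv2) and the standard library are available. Lean on these libraries where they do the work, as an engineer would, in place of code of your own. Each camera call takes 0.05 s, during which the arm holds its last target.

## Working session

There is one attempt and no reset: what is moved stays moved. The work goes in short steps, Python scripts to look and compute and a shell command to move; the robot and the scene stay as the last step left them, time stands still between calls to the robot, and variables do not carry over. Pictures are saved under pics/ and viewed, and the job is handed in when it is done.

```bash
ls; mkdir -p pics; python3 - <<'E'
from plant import robot, viewer
import cv2
s=robot.get_state(); print(s)
for n in ("side","top","wrist"):
    c=viewer.capture(n); cv2.imwrite(f"pics/{n}0.png",c["frame"][:,:,::-1])
    print(n,{k:v for k,v in c.items() if k!="frame"})
E
```

```text
pics
{'time': 0.0, 'joint_positions': array([ 1.13058261e+00,  3.53636307e-01,  1.63412723e+00,  2.26882979e-05,
        1.15522007e+00, -2.41421162e-03]), 'joint_velocities': array([ 0.00020703, -0.00139813,  0.00088431, -0.0004035 , -0.0004504 ,
       -0.00060437]), 'joint_torque': array([-1.80694501e-04, -5.93848157e+01, -3.34219730e+01,  6.97843381e-02,
        2.33512698e-02, -7.03393312e-05]), 'tcp_pos': array([0.26475483, 0.56560001, 0.21387406]), 'tool_rot': array([-3.14156855e+00,  1.39089895e-03,  1.13298766e+00]), 'force': array([-0.57672222, -0.02280156, -0.42903031]), 'wrist_torque': array([-0.00777676,  0.01445908,  0.03971245]), 'finger_gap': 1.0020031412936146}
side {'fovy': 44.8578065318444, 'cx': 254.6902427370583, 'cy': 199.6343713748498, 'position': array([-0.23400308, -0.88242613,  1.11156694]), 'rotation': array([ 0.83588668, -0.01484901, -0.71239319])}
top {'fovy': 50.34037065003473, 'cx': 260.69785750037823, 'cy': 186.27051060631823, 'position': array([ 0.38566708, -0.07436133,  1.53754648]), 'rotation': array([ 0.08342807,  0.00867278, -1.59774198])}
wrist {'fovy': 70.69071471831268, 'cx': 254.85983701867522, 'cy': 195.50685818195524, 'T_tool_cam': array([[ 9.99999665e-01, -8.14221903e-04,  8.66560843e-05,
        -9.17611447e-05],
       [-7.57115497e-04, -9.59753189e-01, -2.80843806e-01,
        -7.98664158e-02],
       [ 3.11837631e-04,  2.80843646e-01, -9.59753483e-01,
        -1.70705520e-01],
       [ 0.00000000e+00,  0.00000000e+00,  0.00000000e+00,
         1.00000000e+00]])}
```

View pics/side0.png

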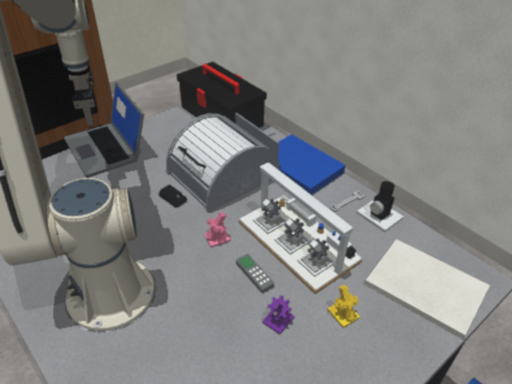

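View pics/top0.png

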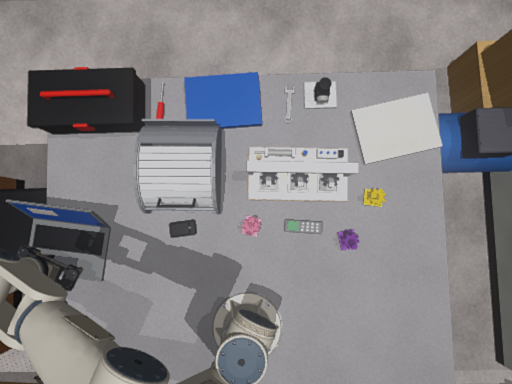

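View pics/wrist0.png

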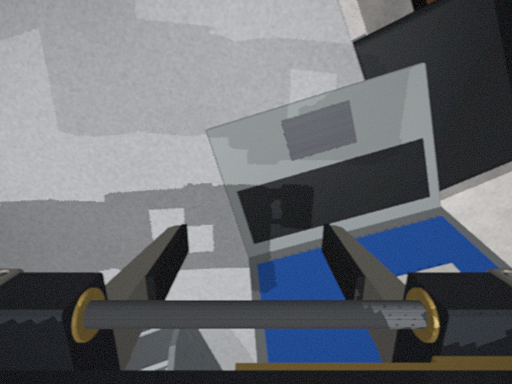

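```bash
cat > h.py <<'E'
import numpy as np, cv2
from scipy.spatial.transform import Rotation as Ro
from plant import robot, viewer
def cam(n):
    s=robot.get_state(); c=viewer.capture(n); h,w=c["frame"].shape[:2]
    f=h/2/np.tan(np.radians(c["fovy"])/2)
    if "T_tool_cam" in c:
        T=np.eye(4);T[:3,:3]=Ro.from_euler('xyz',s["tool_rot"]).as_matrix();T[:3,3]=s["tcp_pos"];T=T@c["T_tool_cam"]
        R,p=T[:3,:3],T[:3,3]
    else:
        R,p=Ro.from_euler('xyz',c["rotation"]).as_matrix(),np.array(c["position"])
    return dict(im=c["frame"][:,:,::-1].copy(),f=f,cx=c["cx"],cy=c["cy"],R=R,p=p)
def proj(c,P):
    q=(np.atleast_2d(P)-c["p"])@c["R"]; return np.c_[c["cx"]+c["f"]*q[:,0]/-q[:,2], c["cy"]-c["f"]*q[:,1]/-q[:,2]]
def ray(c,u,v):
    d=c["R"]@np.array([(u-c["cx"])/c["f"],-(v-c["cy"])/c["f"],-1.]); return c["p"],d
def onz(c,u,v,z):
    p,d=ray(c,u,v); return p+d*(z-p[2])/d[2]
def crop(c,x0,y0,x1,y1,k,name):
    cv2.imwrite(name,cv2.resize(c["im"][y0:y1,x0:x1],None,fx=k,fy=k,interpolation=cv2.INTER_CUBIC))
E
python3 - <<'E'
from h import *
import pickle
t=cam("top");s=cam("side");pickle.dump((t,s),open("c0.pkl","wb"))
print(proj(t,[0,0,0]),proj(s,[0,0,0]))
crop(t,120,105,380,260,3,"pics/topc.png"); crop(s,150,100,380,340,3,"pics/sidec.png")
E
python3 -m jog --help | head -30
```

```text
[[246.91725268 326.33259866]] [[111.31624271 292.59179543]]invalid input: not JSON, or not a number
```

View pics/topc.png

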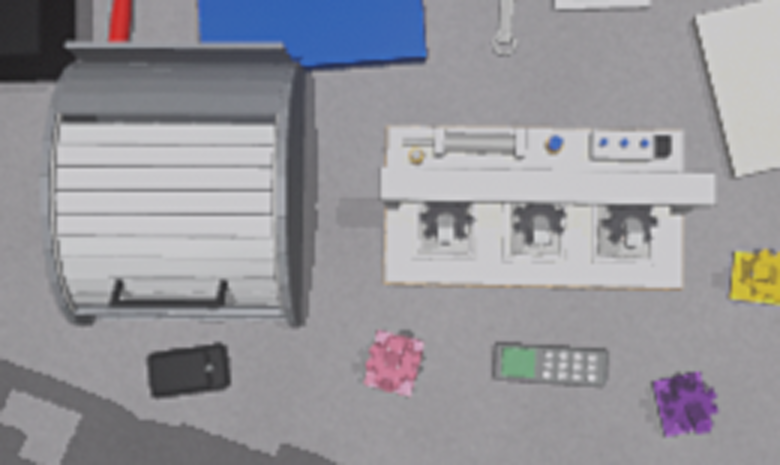

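View pics/sidec.png

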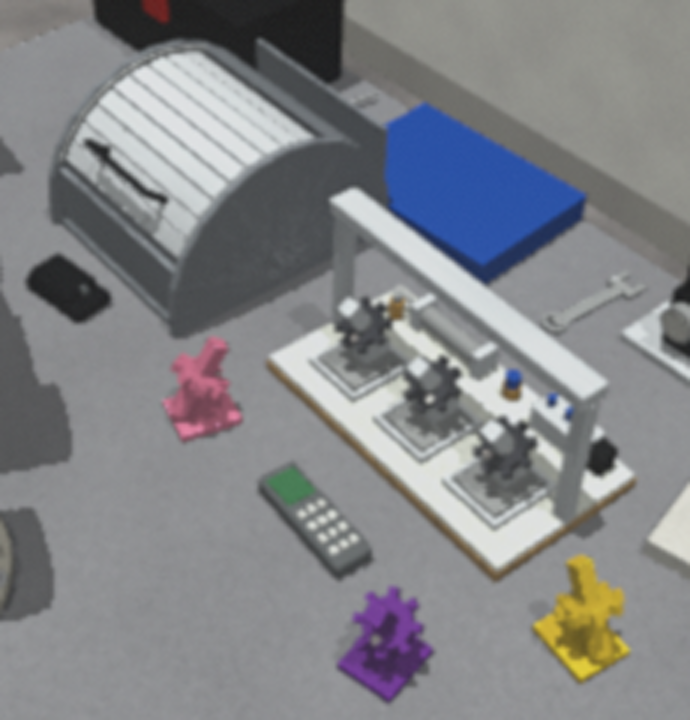

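```bash
python3 - <<'E'
from h import *
import pickle
t,s=pickle.load(open("c0.pkl","rb"))
T=lambda u,v:(120+u/3,105+v/3); S=lambda u,v:(150+u/3,100+v/3)
def tri(a,b):
    p1,d1=ray(t,*a);p2,d2=ray(s,*b); A=np.c_[d1,-d2]; k=np.linalg.lstsq(A,p2-p1,rcond=None)[0]
    q1,q2=p1+k[0]*d1,p2+k[1]*d2; return (q1+q2)/2,np.linalg.norm(q1-q2)
print("board");C=np.array([onz(t,*T(*x),.02) for x in [(386,127),(684,130),(682,289),(384,284)]]);print(C,C.mean(0))
print(np.array([onz(s,*S(*x),.02) for x in [(268,358),(497,572),(634,482)]]))
print("bar",tri(T(113,303),S(88,143)),tri(T(224,303),S(165,199)))
print("bar z156",onz(t,*T(113,303),.156),onz(t,*T(224,303),.156))
for n,a,b in [("b1",(446,228),(350,309)),("b2",(536,233),(426,372)),("b3",(632,236),(492,435))]:
    print(n,tri(T(*a),S(*b)),onz(t,*T(*a),.12),onz(s,*S(*b),.12))
for n,a in [("mouse",(188,371)),("handset",(550,364)),("pink",(394,362))]: print(n,onz(t,*T(*a),.03))
E
```

```text
board
[[ 0.66092635 -0.02337897  0.02      ]
 [ 0.64651439 -0.39569665  0.02      ]
 [ 0.447946   -0.3843409   0.02      ]
 [ 0.4642222  -0.01608026  0.02      ]] [ 0.55490224 -0.2048742   0.02      ]
[[ 0.46425005 -0.02027404  0.02      ]
 [ 0.44685675 -0.38798743  0.02      ]
 [ 0.63645876 -0.40032765  0.02      ]]
bar (array([0.44479139, 0.28564801, 0.15260078]), np.float64(0.0013471858141014161)) (array([0.44862586, 0.15548526, 0.14662268]), np.float64(0.019042146777987972))
bar z156 [0.44410147 0.28516548 0.156     ] [0.44068183 0.1597094  0.156     ]
b1 (array([ 0.5213053 , -0.09227908,  0.11136533]), np.float64(0.004309494479655788)) [ 0.5221544 -0.0935229  0.12     ] [ 0.51300251 -0.09789398  0.12      ]
b2 (array([ 0.5183905 , -0.20221807,  0.10253268]), np.float64(0.008917931079115293)) [ 0.51342662 -0.19774738  0.12      ] [ 0.50905543 -0.21647962  0.12      ]
b3 (array([ 0.50792053, -0.31093943,  0.10678166]), np.float64(0.00015753273750334138)) [ 0.50684967 -0.30880707  0.12      ] [ 0.49809318 -0.31841424  0.12      ]
mouse [0.36360278 0.22634972 0.03      ]
handset [ 0.36024849 -0.2171053   0.03      ]
pink [ 0.36780392 -0.02638192  0.03      ]
```

```bash
python3 -m jog '[{"tz":-0.02,"twist":-7.7},{"tz":-0.02,"twist":-7.7},{"tz":-0.02,"twist":-7.7},{"tx":-0.0425,"ty":0.018},{"tx":-0.0425,"ty":0.018},{"tx":-0.0425,"ty":0.018},{"tx":-0.0425,"ty":0.018},{"tx":-0.0425,"ty":0.018},{"tx":-0.0425,"ty":0.018},{"tx":-0.0425,"ty":0.018}]' 255
python3 -m jog '[{"tx":-0.0425,"ty":0.018},{"tz":0.045},{"tz":0.045},{"tz":0.04},{}]'
python3 - <<'E'
from h import *
s=cam("side");crop(s,120,80,300,230,4,"pics/s1.png");print(robot.get_state())
w=cam("wrist");cv2.imwrite("pics/w1.png",w["im"])
E
```

```text
{'time': 0.3, 'joint_positions': array([ 1.13061360e+00,  3.53243002e-01,  1.63365041e+00, -2.13351914e-05,
        1.15515301e+00, -2.41061899e-03]), 'joint_velocities': array([ 0.00040183, -0.00171544,  0.00013487, -0.00026507, -0.00102896,
       -0.00088659]), 'joint_torque': array([ 2.96409989e-04, -5.93210649e+01, -3.34030938e+01,  6.96878904e-02,
        2.03428930e-02, -6.28695670e-05]), 'tcp_pos': array([0.26489858, 0.56591666, 0.21432382]), 'tool_rot': array([3.14157423e+00, 4.53813480e-04, 1.13303284e+00]), 'force': array([-0.1091403 ,  0.7011491 , -0.04547935]), 'wrist_torque': array([ 0.01575586,  0.00865838, -0.03422519]), 'finger_gap': 0.9991818197612703}invalid input at $[0]: expected keys tx, ty, tz, twist
invalid input at $[0]: expected keys tx, ty, tz, twist
```

View pics/w1.png

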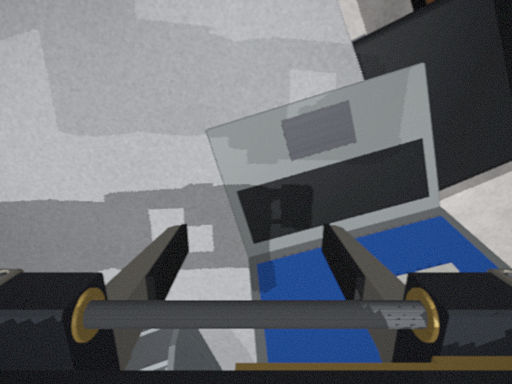

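View pics/s1.png

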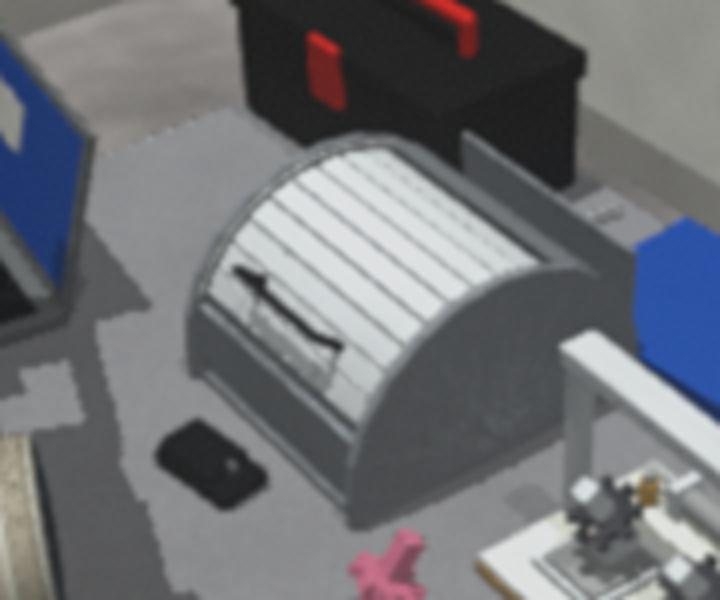

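```bash
cat > p.py <<'E'
import sys,re
t=sys.stdin.read()
for k in("time","tcp_pos","tool_rot","force","finger_gap"):
    m=re.search(rf"'?{k}'?:\s*(array\()?(\[[^\]]*\]|[-\d.e]+)",t)
    if m: print(k,re.sub(r"(\.\d{4})\d*",r"\1"," ".join(m.group(2).split())),end=" | ")
    else: print(t[:300]);break
print()
E
python3 -m jog '[{"tx":0,"ty":0,"tz":-0.02,"twist":-7.7},{"tx":0,"ty":0,"tz":-0.02,"twist":-7.7},{"tx":0,"ty":0,"tz":-0.02,"twist":-7.7},{"tx":-0.0425,"ty":0.018,"tz":0,"twist":0},{"tx":-0.0425,"ty":0.018,"tz":0,"twist":0},{"tx":-0.0425,"ty":0.018,"tz":0,"twist":0},{"tx":-0.0425,"ty":0.018,"tz":0,"twist":0},{"tx":-0.0425,"ty":0.018,"tz":0,"twist":0},{"tx":-0.0425,"ty":0.018,"tz":0,"twist":0},{"tx":-0.0425,"ty":0.018,"tz":0,"twist":0}]' 255 | python3 p.py
python3 -m jog '[{"tx":-0.0425,"ty":0.018,"tz":0,"twist":0},{"tx":0,"ty":0,"tz":0.045,"twist":0},{"tx":0,"ty":0,"tz":0.045,"twist":0},{"tx":0,"ty":0,"tz":0.04,"twist":0},{"tx":0,"ty":0,"tz":0,"twist":0}]' |python3 p.py
python3 - <<'E'
from h import *
s=cam("side");crop(s,120,80,300,230,4,"pics/s1.png")
w=cam("wrist");cv2.imwrite("pics/w2.png",w["im"])
E
```

```text
time 1.35 | tcp_pos [0.3809, 0.2627, 0.2748] | tool_rot [3.141, -0.0, 1.537] | force [0.8, 0.2, -0.5] | finger_gap 0.152 | 
time 1.85 | tcp_pos [0.3941, 0.2193, 0.1408] | tool_rot [-3.135, 0.004, 1.536] | force [-0.1, -0.3, 0.3] | finger_gap 0.001 |
```

View pics/w2.png

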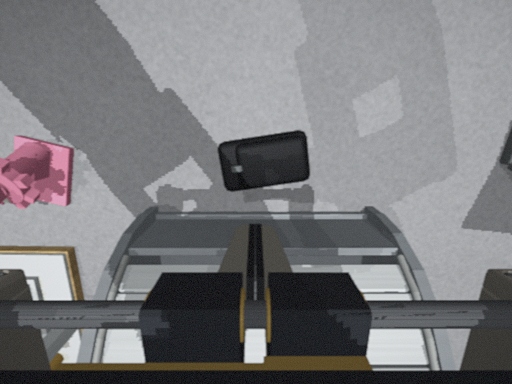

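View pics/s1.png

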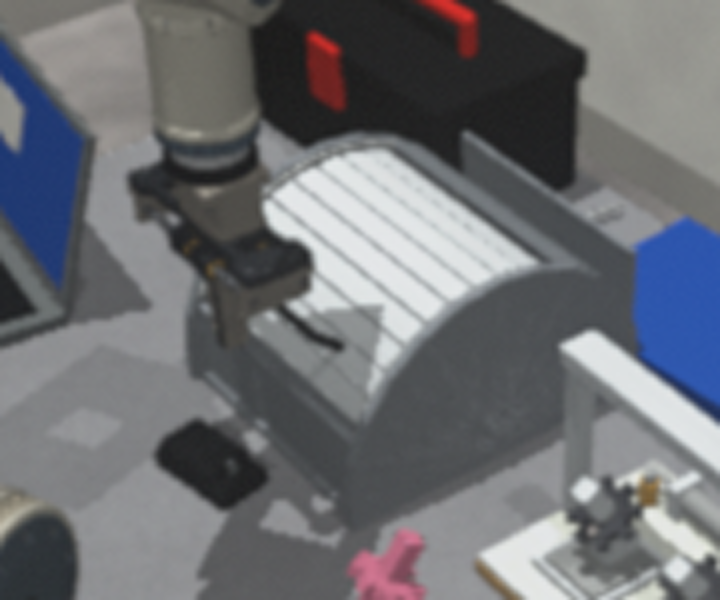

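```bash

python3 -m jog '[{"tx":0,"ty":0.018,"tz":0.004,"twist":0},{"tx":0,"ty":0.015,"tz":0,"twist":0},{"tx":0,"ty":0.010,"tz":-0.009,"twist":0},{"tx":0,"ty":0.010,"tz":-0.009,"twist":0},{"tx":0,"ty":0.0135,"tz":-0.0095,"twist":0},{"tx":0,"ty":0.0135,"tz":-0.0095,"twist":0},{"tx":0,"ty":0.015,"tz":-0.007,"twist":0},{"tx":0,"ty":0.015,"tz":-0.007,"twist":0}]' | python3 p.py
python3 -m jog '[{"tx":0,"ty":0.016,"tz":-0.004,"twist":0},{"tx":0,"ty":0.016,"tz":-0.004,"twist":0},{"tx":0,"ty":0.016,"tz":-0.0015,"twist":0},{"tx":0,"ty":0.016,"tz":-0.0015,"twist":0},{"tx":0,"ty":0.015,"tz":0,"twist":0},{"tx":0,"ty":0.012,"tz":0,"twist":0}]' |python3 p.py
python3 - <<'E'
from h import *
s=cam("side");crop(s,120,80,300,230,4,"pics/s2.png")
E
```

```text
time 2.75 | tcp_pos [0.5096, 0.2178, 0.1938] | tool_rot [3.139, -0.001, 1.536] | force [-0.1, 0.4, -0.9] | finger_gap 0.003 | 
time 3.35 | tcp_pos [0.6007, 0.2142, 0.2042] | tool_rot [3.139, -0.001, 1.536] | force [0.2, 0.1, 0.7] | finger_gap 0.005 |
```

View pics/s2.png

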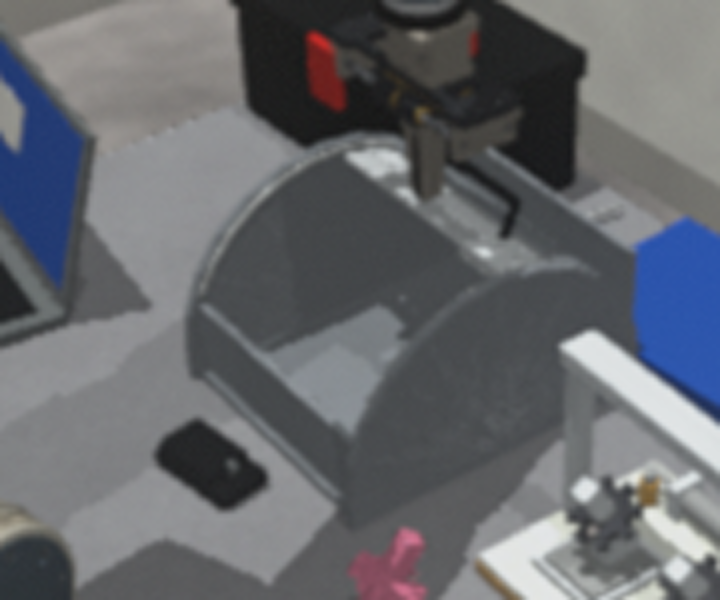

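```bash

python3 -m jog '[{"tx":0,"ty":0,"tz":-0.05,"twist":0},{"tx":-0.03,"ty":0,"tz":-0.05,"twist":0},{"tx":-0.03,"ty":0,"tz":-0.05,"twist":0},{"tx":-0.03,"ty":0,"tz":-0.05,"twist":0},{"tx":-0.03,"ty":0,"tz":-0.05,"twist":0},{"tx":-0.03,"ty":0,"tz":-0.05,"twist":0},{"tx":-0.03,"ty":0,"tz":-0.05,"twist":0},{"tx":-0.03,"ty":0,"tz":-0.05,"twist":0},{"tx":-0.03,"ty":0,"tz":-0.05,"twist":0},{"tx":-0.03,"ty":0,"tz":-0.05,"twist":0}]' | python3 p.py
python3 - <<'E'
from h import *
print(robot.get_state()["joint_positions"])
s=cam("side");cv2.imwrite("pics/s3.png",s["im"])
E
```

```text
time 4.4 | tcp_pos [0.5891, -0.0182, 0.6413] | tool_rot [3.14, 0.0, 1.536] | force [0.9, -0.1, 0.1] | finger_gap 0.005 | 
[-3.34020056e-02  2.02579856e-01  9.43864940e-01 -3.42029929e-05
  1.99353595e+00 -1.56965661e+00]
```

View pics/s3.png

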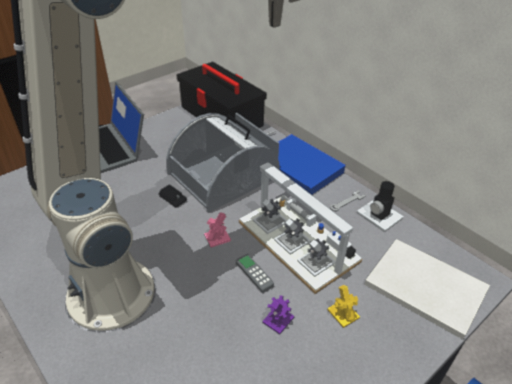

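```bash

python3 -m jog '[{"tx":0,"ty":0,"tz":-0.05,"twist":0},{"tx":0,"ty":0,"tz":-0.05,"twist":0},{"tx":0,"ty":0,"tz":-0.05,"twist":0},{"tx":0,"ty":0,"tz":-0.05,"twist":0},{"tx":0,"ty":0,"tz":-0.05,"twist":0},{"tx":0,"ty":0,"tz":-0.05,"twist":0}]' | python3 p.py
python3 - <<'E'
from h import *
print(robot.get_state()["joint_positions"])
E
```

```text
time 5.05 | tcp_pos [0.5184, -0.0151, 0.8506] | tool_rot [-3.09, -0.0, 1.536] | force [1.5, -1.1, -0.5] | finger_gap 0.005 | 
[-3.21773457e-02  4.46760802e-01  6.20840640e-02  4.47802957e-04
  2.68476257e+00 -1.56796299e+00]
```

```bash

python3 -m jog '[{"tx":0,"ty":-0.05,"tz":0,"twist":0},{"tx":0,"ty":-0.05,"tz":0,"twist":0},{"tx":0,"ty":-0.05,"tz":0,"twist":0}]' | python3 p.py
python3 - <<'E'
from h import *
print(robot.get_state()["joint_positions"])
E
```

```text
time 5.35 | tcp_pos [0.3759, -0.0101, 0.8627] | tool_rot [-3.093, -0.0, 1.536] | force [0.0, 0.7, 1.2] | finger_gap 0.005 | 
[-3.11662154e-02  9.15506797e-02  5.47270844e-01  4.36648804e-04
  2.55162294e+00 -1.56705731e+00]
```

```bash

python3 -m jog '[{"tx":0,"ty":-0.05,"tz":0,"twist":0},{"tx":0,"ty":-0.05,"tz":0,"twist":0},{"tx":0,"ty":-0.04,"tz":-0.03,"twist":0},{"tx":0,"ty":-0.04,"tz":-0.03,"twist":0}]' | python3 p.py
python3 - <<'E'
from h import *
print(robot.get_state()["joint_positions"])
E
```

```text
time 5.75 | tcp_pos [0.2021, -0.0041, 0.911] | tool_rot [-3.116, -0.0, 1.536] | force [-0.6, 0.3, -0.1] | finger_gap -0.001 | 
[-2.81674700e-02 -1.19317833e-01  5.96482802e-01  8.53111218e-04
  2.69011146e+00 -1.56357783e+00]
```

```bash

python3 -m jog '[{"tx":0,"ty":-0.02,"tz":-0.05,"twist":0},{"tx":0,"ty":-0.02,"tz":-0.05,"twist":0},{"tx":0,"ty":-0.02,"tz":-0.05,"twist":0},{"tx":0,"ty":0,"tz":-0.05,"twist":0}]' | python3 p.py
python3 - <<'E'
from h import *
print(robot.get_state()["joint_positions"])
E
```

```text
time 6.15 | tcp_pos [0.1715, -0.0025, 0.9397] | tool_rot [3.047, -0.001, 1.536] | force [-0.6, 0.4, -0.0] | finger_gap 0.004 | 
[-2.36953471e-02 -1.59092164e-01  5.16518414e-01  3.53876466e-04
  2.69001391e+00 -1.55956693e+00]
```

```bash

python3 -m jog '[{"tx":0,"ty":-0.02,"tz":-0.05,"twist":0},{"tx":0,"ty":-0.02,"tz":-0.05,"twist":0},{"tx":0,"ty":-0.02,"tz":-0.05,"twist":0},{"tx":0,"ty":-0.02,"tz":-0.05,"twist":0},{"tx":0,"ty":-0.02,"tz":-0.05,"twist":0},{"tx":0,"ty":-0.02,"tz":-0.05,"twist":0},{"tx":0,"ty":-0.02,"tz":-0.05,"twist":0},{"tx":0,"ty":-0.02,"tz":-0.05,"twist":0}]' | python3 p.py
python3 - <<'E'
from h import *
print(robot.get_state()["joint_positions"])
E
```

```text
time 6.95 | tcp_pos [0.0404, 0.0011, 0.9714] | tool_rot [2.811, -0.008, 1.538] | force [0.0, 0.4, 0.3] | finger_gap 0.002 | 
[-1.19701197e-02 -3.49348341e-01  4.71298390e-01  4.84246503e-04
  2.68908538e+00 -1.54778621e+00]
```

```bash

python3 -m jog '[{"tx":0,"ty":0,"tz":-0.05,"twist":0},{"tx":0,"ty":0,"tz":-0.05,"twist":0},{"tx":0,"ty":0,"tz":-0.05,"twist":0},{"tx":0,"ty":0,"tz":-0.05,"twist":0}]' | python3 p.py
python3 - <<'E'
from h import *
print(robot.get_state()["joint_positions"])
E
```

```text
time 7.35 | tcp_pos [0.0261, 0.0007, 1.0006] | tool_rot [2.689, -0.011, 1.539] | force [0.4, 0.4, 0.6] | finger_gap 0.008 | 
[-0.00551496 -0.34030746  0.34042772 -0.00422318  2.68898413 -1.54614707]
```

```bash

python3 -m jog '[{"tx":0,"ty":0,"tz":-0.05,"twist":0},{"tx":0,"ty":0,"tz":-0.05,"twist":0},{"tx":0,"ty":0,"tz":-0.02,"twist":0}]' | python3 p.py
python3 - <<'E'
from h import *
print(robot.get_state()["joint_positions"])
E
```

```text
time 7.65 | tcp_pos [0.0057, 0.0007, 1.0133] | tool_rot [2.616, -0.013, 1.54] | force [-0.5, 0.4, 0.3] | finger_gap 0.006 | 
[-0.00488238 -0.35348691  0.28005982 -0.00497353  2.68947865 -1.54656495]
```

```bash
cat >> h.py <<'E'
def to(P,n=None):
    s=robot.get_state();R=Ro.from_euler('xyz',s["tool_rot"]).as_matrix()
    d=R.T@(np.array(P)-s["tcp_pos"]);print("tool delta",d.round(4), "per row" if n else "", (d/n).round(4) if n else "");return d
E
python3 - <<'E'
from h import *
s=robot.get_state();R=Ro.from_euler('xyz',s["tool_rot"]).as_matrix();print(R.round(3));print(s["tcp_pos"])
to([.433,-.205,.30],20)
E
```

```text
[[ 0.031  0.865  0.502]
 [ 0.999 -0.033 -0.005]
 [ 0.013  0.502 -0.865]]
[5.72479651e-03 6.91169832e-04 1.01333653e+00]
tool delta [-0.2013  0.0184  0.8324] per row [-0.0101  0.0009  0.0416]
```

```bash

python3 -m jog '[{"tx":0,"ty":0.02,"tz":0.04,"twist":0},{"tx":0,"ty":0.02,"tz":0.04,"twist":0},{"tx":0,"ty":0.01,"tz":0.045,"twist":0},{"tx":0,"ty":0.01,"tz":0.045,"twist":0},{"tx":0,"ty":0.01,"tz":0.045,"twist":0},{"tx":0,"ty":0.01,"tz":0.045,"twist":0},{"tx":0,"ty":0.01,"tz":0.045,"twist":0},{"tx":0,"ty":0.01,"tz":0.045,"twist":0},{"tx":0,"ty":0,"tz":0.045,"twist":0},{"tx":0,"ty":0,"tz":0.045,"twist":0}]' | python3 p.py
python3 - <<'E'
from h import *
print(robot.get_state()["joint_positions"]);to([.433,-.205,.30],10)
E
```

```text
time 8.65 | tcp_pos [0.2773, -0.0027, 0.7143] | tool_rot [2.629, -0.01, 1.541] | force [0.1, -0.5, -0.0] | finger_gap 0.004 | 
[-0.01989879 -0.60002431  1.49264932  0.00373938  1.73584713 -1.55690179]
tool delta [-0.2016 -0.0616  0.4386] per row [-0.0202 -0.0062  0.0439]
```

```bash

python3 -m jog '[{"tx":-0.02,"ty":-0.006,"tz":0.044,"twist":0},{"tx":-0.02,"ty":-0.006,"tz":0.044,"twist":0},{"tx":-0.02,"ty":-0.006,"tz":0.044,"twist":0},{"tx":-0.02,"ty":-0.006,"tz":0.044,"twist":0},{"tx":-0.02,"ty":-0.006,"tz":0.044,"twist":0},{"tx":-0.02,"ty":-0.006,"tz":0.044,"twist":0},{"tx":-0.02,"ty":-0.006,"tz":0.044,"twist":0},{"tx":-0.02,"ty":-0.006,"tz":0.044,"twist":0},{"tx":-0.02,"ty":-0.006,"tz":0.044,"twist":0},{"tx":-0.02,"ty":-0.006,"tz":0.044,"twist":0}]' | python3 p.py
python3 - <<'E'
from h import *
import pickle
print(robot.get_state()["joint_positions"]);to([.433,-.205,.14],4)
w=cam("wrist");cv2.imwrite("pics/w3.png",w["im"]);pickle.dump(w,open("w3.pkl","wb"))
E
```

```text
time 9.65 | tcp_pos [0.4331, -0.2027, 0.3033] | tool_rot [2.628, -0.009, 1.54] | force [1.1, -0.9, 0.5] | finger_gap 0.001 | 
[-0.66693748 -0.20156868  2.14443553  0.41881592  0.82285081 -2.43348809]
tool delta [-0.0038 -0.0802  0.1422] per row [-0.001  -0.02    0.0356]
```

View pics/w3.png

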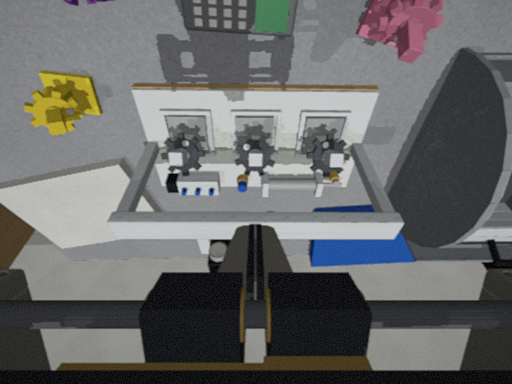

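```bash
python3 - <<'E'
from h import *
import pickle
w=pickle.load(open("w3.pkl","rb"))
g=cv2.cvtColor(w["im"],cv2.COLOR_BGR2GRAY)
for u,v in [(176,159),(256,159),(329,160)]:
    p=g[v-12:v+13,u-12:u+13]; m=(p>190).astype(np.uint8)
    n,l,st,ce=cv2.connectedComponentsWithStats(m); k=l[12,12]; c=ce[k]+[u-12,v-12]
    print(c,st[k], onz(w,*c,.1198).round(4))
C=[onz(w,*x,.02) for x in [(133,88),(378,91)]]; print(np.array(C).round(4)) # front corners top
d=C[1]-C[0]; print("yaw",-np.arctan2(d[0],d[1]),np.linalg.norm(d))
crop(w,120,75,390,240,3,"pics/w3c.png")
E
```

```text
[172.88888889 160.24561404] [  0   6  18  19 171] [ 0.5073 -0.3149  0.1198]
[255.17647059 159.38235294] [  6   7  12  12 136] [ 0.51   -0.2028  0.1198]
[326.99173554 159.9214876 ] [  0   0  25  25 484] [ 0.5146 -0.1044  0.1198]
[[ 0.4493 -0.3798  0.02  ]
 [ 0.4663 -0.0167  0.02  ]]
yaw -0.04660732808896102 0.3635581234780866
```

View pics/w3c.png

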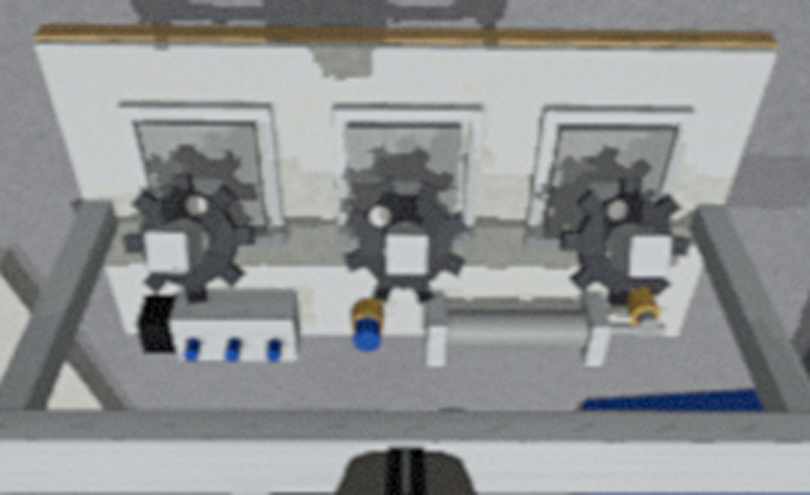

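```bash
cat >> h.py <<'E'
u_=np.array([-.5,0,.866]);Rb=Ro.from_euler('z',-.045).as_matrix();U=Rb@u_;V=Rb@np.array([-.866,0,-.5]);Y=Rb@np.array([0,1.,0])
E
python3 - <<'E'
from h import *
import pickle
w=pickle.load(open("w3.pkl","rb"))
W=[onz(w,*b,.1198)-.046*U for b in [(337,160.3),(255.7,159.7),(175.3,159)]]
np.save("W.npy",W);print(np.round(W,4))
for x in W: to(x+.039*V-.010*U+.05*Y)
to(W[0]+.039*V-.010*U+.05*Y+.05*V)
E
```

```text
[[ 0.5387 -0.0915  0.08  ]
 [ 0.5335 -0.2031  0.08  ]
 [ 0.5283 -0.3122  0.08  ]]
tool delta [ 0.162  -0.0537  0.2517]  
tool delta [ 0.0503 -0.0545  0.2496]  
tool delta [-0.0588 -0.0555  0.2474]  
tool delta [ 0.1623 -0.1036  0.2526]
```

```bash

python3 -m jog '[{"tx":0.0325,"ty":-0.01,"tz":0.01,"twist":0},{"tx":0.0325,"ty":-0.01,"tz":0.01,"twist":0},{"tx":0.0325,"ty":-0.01,"tz":0.01,"twist":0},{"tx":0.0325,"ty":-0.01,"tz":0.01,"twist":0},{"tx":0.0325,"ty":-0.01,"tz":0.01,"twist":0},{"tx":0,"ty":-0.003,"tz":0.04,"twist":0},{"tx":0,"ty":0,"tz":0.04,"twist":0},{"tx":0,"ty":0,"tz":0.04,"twist":0},{"tx":0,"ty":0,"tz":0.04,"twist":0},{"tx":0,"ty":0,"tz":0,"twist":0}]' | python3 p.py
python3 - <<'E'
from h import *
W=np.load("W.npy");to(W[0]+.039*V-.010*U+.05*Y)
s=cam("side");crop(s,200,100,380,260,4,"pics/s4.png")
E
```

```text
time 10.7 | tcp_pos [0.4898, -0.0367, 0.104] | tool_rot [2.633, -0.016, 1.543] | force [-0.3, 0.3, -0.3] | finger_gap 0.003 | 
tool delta [-0.0038 -0.0058  0.0565]
```

View pics/s4.png

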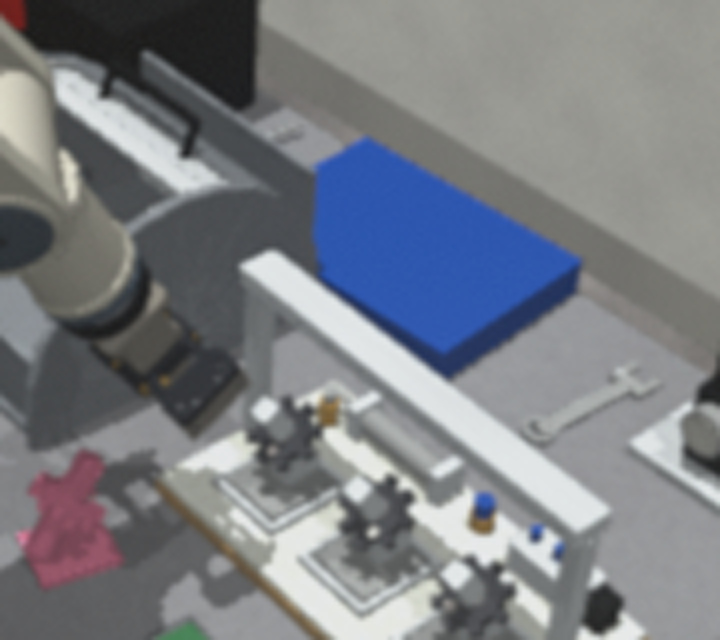

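```bash
cat > look.py <<'E'
import sys
from h import *
n=sys.argv[1];N=int(sys.argv[2]);u,v=int(sys.argv[3]),int(sys.argv[4]);r=40
ims=[];ts=[]
for i in range(N):
    c=cam("wrist");ts.append(robot.get_state()["time"])
    if i==0: cv2.imwrite(f"pics/{n}.png",c["im"])
    ims.append(c)
import pickle;pickle.dump((ts,ims),open(n+".pkl","wb"));print(ts[0],ts[-1])
t=[cv2.resize(c["im"][v-r:v+r,u-r:u+r],None,fx=2.4,fy=2.4,interpolation=cv2.INTER_CUBIC) for c in ims]
while len(t)%4: t.append(t[-1]*0)
cv2.imwrite(f"pics/{n}m.png",np.vstack([np.hstack(t[i:i+4]) for i in range(0,len(t),4)]))
E
python3 -m jog '[{"tx":0,"ty":-0.006,"tz":0.028,"twist":0},{"tx":0,"ty":0,"tz":0.028,"twist":0},{"tx":-0.02,"ty":0,"tz":0,"twist":0},{"tx":-0.026,"ty":0,"tz":0,"twist":0},{"tx":-0.02,"ty":-0.02,"tz":0,"twist":0},{"tx":0,"ty":0,"tz":-0.05,"twist":0},{"tx":0,"ty":0.01,"tz":-0.048,"twist":0},{"tx":0,"ty":0.03,"tz":-0.04,"twist":0}]' | python3 p.py
python3 look.py k1 8 256 190
```

```text
time 11.55 | tcp_pos [0.471, -0.0926, 0.1795] | tool_rot [2.617, -0.044, 1.562] | force [0.9, 1.4, -0.4] | finger_gap 0.008 | 
11.6 11.95
```

View pics/k1.png

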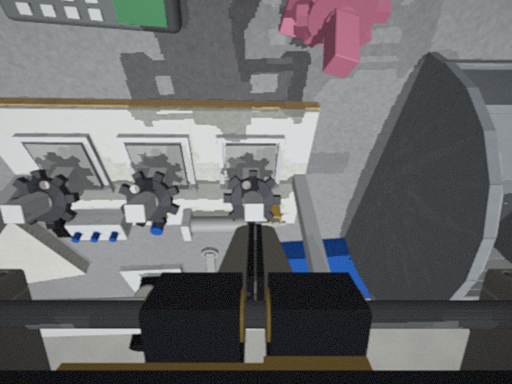

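View pics/k1m.png

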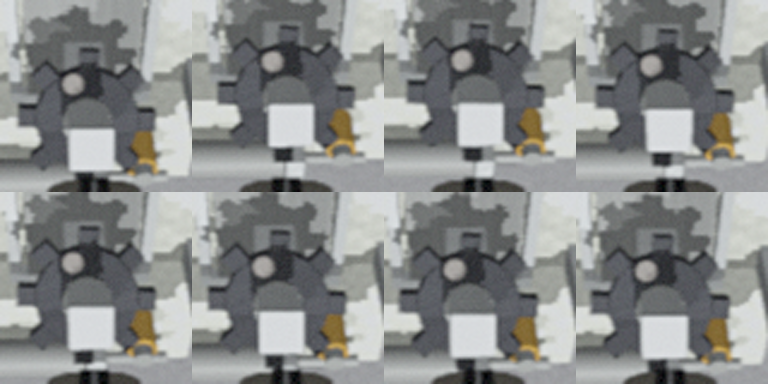

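```bash
cat >> h.py <<'E'
def dimple(c,i,uv):
    W=np.load("W.npy")[i]+.006*U; p,d=ray(c,*uv); q=p+d*(np.dot(W-p,U)/np.dot(d,U))-W
    # anticlockwise about U from V
    e=np.cross(U,V); a=np.arctan2(q@e,q@V); return round(np.degrees(a),1),round(np.linalg.norm(q)*1e3,1)
E
python3 - <<'E'
from h import *
import pickle
w=pickle.load(open("w3.pkl","rb"))
for i,uv in enumerate([(617,209),(379,215),(197,204)]): print(i,dimple(w,i,(120+uv[0]/3,75+uv[1]/3)))
ts,ims=pickle.load(open("k1.pkl","rb"))
for k,uv in [(0,(72,84)),(3,(75,65)),(7,(70,79))]: print("now",dimple(ims[k],0,(216+uv[0]/2.4,150+uv[1]/2.4)))
print(proj(ims[7],np.load("W.npy")+.046*U))
s=robot.get_state();print(s["tool_rot"],s["tcp_pos"],s["joint_positions"])
crop(ims[7],60,120,320,250,3,"pics/k1c.png")
E
```

```text
0 (np.float64(19.7), np.float64(18.7))
1 (np.float64(44.4), np.float64(19.1))
2 (np.float64(-18.1), np.float64(19.1))
now (np.float64(23.0), np.float64(18.5))
now (np.float64(21.5), np.float64(18.4))
now (np.float64(22.0), np.float64(18.3))
[[253.40310941 210.36887611]
 [132.63173566 211.31374116]
 [  7.85106058 212.15828782]]
[ 2.61332621 -0.04548248  1.56490751] [ 0.47435689 -0.0917034   0.17840186] [-0.34802824 -0.0315707   2.33268305  0.55183047  0.40403663 -2.36349958]
```

View pics/k1c.png

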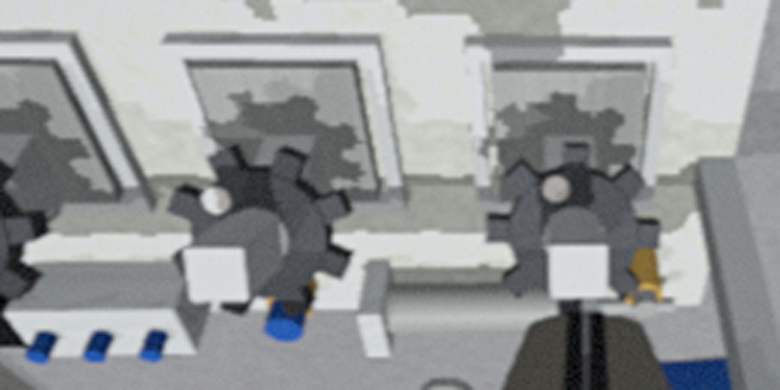

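```bash
python3 - <<'E'
from h import *
W=np.load("W.npy");R=Ro.from_euler('xyz',robot.get_state()["tool_rot"]).as_matrix();print(R.round(3));print(U,V)
to(W[0]+.037*V-.010*U+.045*Y)
to(W[0]+.040*V-.010*U+.045*Y+.13*U)
E
```

```text
[[ 0.006  0.864  0.504]
 [ 0.999 -0.028  0.036]
 [ 0.045  0.504 -0.863]]
[-0.49949384  0.02249241  0.866     ] [-0.86512332  0.03895685 -0.5       ]
tool delta [ 0.0408 -0.0305  0.1299]  
tool delta [ 0.0485 -0.033   0.0001]
```

```bash
python3 -m jog '[{"tx":0.0245,"ty":-0.0165,"tz":0,"twist":0},{"tx":0.024,"ty":-0.0165,"tz":0,"twist":0},{"tx":-0.002,"ty":0.0005,"tz":0.0325,"twist":0},{"tx":-0.002,"ty":0.0005,"tz":0.0325,"twist":0},{"tx":-0.002,"ty":0.0005,"tz":0.0325,"twist":0},{"tx":-0.002,"ty":0.001,"tz":0.0325,"twist":0},{"tx":0,"ty":0,"tz":0,"twist":0}]' | python3 p.py
python3 - <<'E'
from h import *
W=np.load("W.npy");to(W[0]+.037*V-.010*U+.045*Y);s=robot.get_state();d=s["tcp_pos"]-W[0];print("UVY",(d@U).round(4),(d@V).round(4),(d@Y).round(4))
E
```

```text
time 12.65 | tcp_pos [0.5034, -0.0406, 0.0848] | tool_rot [2.62, -0.057, 1.563] | force [-0.5, -0.9, 0.2] | finger_gap 0.004 | 
tool delta [-0.0066 -0.0068  0.0326]  
UVY 0.023 0.0301 0.0493
```

```bash
python3 -m jog '[{"tx":0,"ty":-0.004,"tz":0.012,"twist":0},{"tx":0,"ty":-0.002,"tz":0.012,"twist":0},{"tx":0,"ty":0,"tz":0.009,"twist":0},{"tx":0,"ty":0,"tz":0,"twist":0}]' | python3 p.py
python3 - <<'E'
from h import *
W=np.load("W.npy");to(W[0]+.037*V-.010*U+.045*Y);s=robot.get_state();d=s["tcp_pos"]-W[0];print("UVY",(d@U).round(4),(d@V).round(4),(d@Y).round(4),s["joint_positions"].round(3))
E
```

```text
time 13.05 | tcp_pos [0.5189, -0.0382, 0.0699] | tool_rot [2.636, -0.05, 1.569] | force [-0.9, 0.9, 0.4] | finger_gap 0.008 | 
tool delta [-0.008  -0.0126  0.0121]  
UVY 0.0023 0.0242 0.0524 [-0.158  0.272  2.346  1.334  0.122 -3.016]
```

```bash
python3 -m jog '[{"tx":0,"ty":0,"tz":-0.02,"twist":0},{"tx":0,"ty":0,"tz":-0.025,"twist":0},{"tx":0,"ty":0,"tz":-0.03,"twist":0},{"tx":0.01,"ty":0,"tz":-0.04,"twist":0},{"tx":0.01,"ty":0,"tz":-0.04,"twist":0},{"tx":0.01,"ty":0,"tz":-0.04,"twist":0},{"tx":0.01,"ty":0,"tz":-0.04,"twist":0}]' | python3 p.py
python3 - <<'E'
from h import *
s=robot.get_state();print(s["joint_positions"].round(3));to([.35,0.01,.25])
E
```

```text
time 13.75 | tcp_pos [0.416, -0.0077, 0.2584] | tool_rot [2.632, -0.057, 1.571] | force [1.3, 1.8, 0.5] | finger_gap 0.005 | 
[-0.112 -0.327  2.33   0.174  0.642 -1.781]
tool delta [ 0.0172 -0.0622 -0.024 ]
```

```bash
cat > kin.py <<'E'
import numpy as np
D=[(.3532,1.6337,1.1552,np.hypot(.2649,.5659),.2143),(.2026,.9439,1.9935,.5894,.6413),(.4468,.0621,2.6848,.5186,.8506),(.0916,.5473,2.5516,.376,.8627),(-.1193,.5965,2.6901,.202,.911),(-.3535,.28,2.6895,.0057,1.0133),(-.6,1.4926,1.7358,.2773,.7143)]
A=[];b=[]
for q2,q3,q5,r,z in D:
    f=q2+q3;t=f+q5
    A+=[[1,0,np.sin(q2),np.sin(f),np.cos(f),np.sin(t)],[0,1,np.cos(q2),np.cos(f),-np.sin(f),np.cos(t)]];b+=[r,z]
X,res,_,_=np.linalg.lstsq(np.array(A),np.array(b),rcond=None)
if __name__=="__main__": print(X.round(4),np.abs(np.array(A)@X-b).max())
r0,z0,L1,L2,o,Lt=X
from scipy.optimize import fsolve
def ik(P,tilt,head=-.04):
    tz=np.array([np.sin(tilt)*np.cos(head),np.sin(tilt)*np.sin(head),-np.cos(tilt)])
    w=np.array(P)-Lt*tz; j1=np.arctan2(w[1],w[0]); r=np.hypot(w[0],w[1])
    f=lambda q:[r0+L1*np.sin(q[0])+L2*np.sin(q[0]+q[1])+o*np.cos(q[0]+q[1])-r, z0+L1*np.cos(q[0])+L2*np.cos(q[0]+q[1])-o*np.sin(q[0]+q[1])-w[2]]
    q=fsolve(f,[0.,2.2]); F=q.sum()
    # tool dir in forearm frame
    c=np.array([np.cos(j1)*tz[0]+np.sin(j1)*tz[1],-np.sin(j1)*tz[0]+np.cos(j1)*tz[1],tz[2]])
    fx=np.array([np.sin(F),0,np.cos(F)]);px=np.array([np.cos(F),0,-np.sin(F)])
    j5=np.arccos(np.clip(c@fx,-1,1)); j4=np.arctan2(-c[1],c@px)
    return [round(float(v),3) for v in (j1,*q,F,j4,j5)]
if __name__=="__main__":
    W=np.load("W.npy")
    for T in (30,25,20,15):
        t=np.radians(T)
        for i in range(3):
            u=np.array([-.5,.022,.866]);v=np.array([-.865,.039,-.5])
            print(T,"spin",i,ik(W[i]+.037*v-.01*u,t)," boss",i,ik(W[i]+.03*u+.019*np.array([np.sin(t),0,-np.cos(t)]),t))
E
python3 kin.py
```

```text
[-1.000e-04  2.941e-01  5.682e-01  4.943e-01  5.840e-02  3.597e-01] 6.328797873966785e-05
30 spin 0 [-0.245, 0.317, 2.369, 2.686, -2.093, 0.118]  boss 0 [-0.232, 0.246, 2.309, 2.556, -0.939, 0.119]
30 spin 1 [-0.537, 0.354, 2.292, 2.647, -1.468, 0.242]  boss 1 [-0.511, 0.29, 2.238, 2.528, -1.034, 0.267]
30 spin 2 [-0.757, 0.415, 2.166, 2.581, -1.165, 0.366]  boss 2 [-0.726, 0.359, 2.118, 2.477, -0.943, 0.402]
25 spin 0 [-0.23, 0.308, 2.308, 2.616, -0.694, 0.125]  boss 0 [-0.22, 0.247, 2.25, 2.497, -0.342, 0.227]
25 spin 1 [-0.504, 0.345, 2.237, 2.582, -0.867, 0.251]  boss 1 [-0.483, 0.29, 2.183, 2.472, -0.603, 0.325]
25 spin 2 [-0.717, 0.408, 2.117, 2.524, -0.803, 0.377]  boss 2 [-0.691, 0.358, 2.068, 2.426, -0.645, 0.44]
20 spin 0 [-0.216, 0.311, 2.246, 2.556, -0.246, 0.248]  boss 0 [-0.208, 0.258, 2.19, 2.448, -0.166, 0.354]
20 spin 1 [-0.474, 0.348, 2.179, 2.527, -0.462, 0.328]  boss 1 [-0.457, 0.299, 2.126, 2.425, -0.348, 0.418]
20 spin 2 [-0.68, 0.41, 2.064, 2.474, -0.509, 0.433]  boss 2 [-0.658, 0.366, 2.016, 2.382, -0.419, 0.509]
15 spin 0 [-0.204, 0.324, 2.182, 2.506, -0.114, 0.379]  boss 0 [-0.197, 0.278, 2.128, 2.405, -0.088, 0.479]
15 spin 1 [-0.447, 0.36, 2.118, 2.479, -0.246, 0.433]  boss 1 [-0.433, 0.316, 2.067, 2.384, -0.199, 0.524]
15 spin 2 [-0.645, 0.421, 2.009, 2.43, -0.304, 0.515]  boss 2 [-0.627, 0.381, 1.961, 2.342, -0.258, 0.595]
```

```bash
python3 - <<'E'
from kin import *
for z in (.2,.25,.3,.35):
  for x in (.4,.36,.32,.28,.24,.20):
    a=ik([x,-.01,z],np.radians(30),-.01);b=ik([x,-.01,z],np.radians(20),-.01); print(z,x,"F30",np.degrees(a[3]).round(1),"F20",np.degrees(b[3]).round(1),a[1:3])
E
```

```text
0.2 0.4 F30 124.8 F20 122.3 [-0.271, 2.449]
0.2 0.36 F30 122.0 F20 120.6 [-0.375, 2.504]
0.2 0.32 F30 117.9 F20 118.0 [-0.493, 2.551]
0.2 0.28 F30 112.4 F20 114.2 [-0.629, 2.59]
0.2 0.24 F30 105.0 F20 109.4 [-0.785, 2.618]
0.2 0.2 F30 96.2 F20 103.1 [-0.953, 2.633]
0.25 0.4 F30 115.3 F20 113.9 [-0.363, 2.375]
0.25 0.36 F30 112.1 F20 111.8 [-0.467, 2.423]
0.25 0.32 F30 107.9 F20 108.9 [-0.581, 2.464]
0.25 0.28 F30 102.6 F20 105.2 [-0.707, 2.497]
0.25 0.24 F30 96.0 F20 100.5 [-0.844, 2.52]
0.25 0.2 F30 88.6 F20 94.8 [-0.986, 2.532]
0.3 0.4 F30 106.9 F20 106.3 [-0.428, 2.293]
0.3 0.36 F30 103.6 F20 104.0 [-0.528, 2.337]
0.3 0.32 F30 99.6 F20 101.1 [-0.635, 2.374]
0.3 0.28 F30 94.7 F20 97.5 [-0.75, 2.402]
0.3 0.24 F30 88.9 F20 93.0 [-0.871, 2.422]
0.3 0.2 F30 82.4 F20 87.9 [-0.993, 2.432]
0.35 0.4 F30 99.5 F20 99.3 [-0.47, 2.207]
0.35 0.36 F30 96.3 F20 97.0 [-0.566, 2.246]
0.35 0.32 F30 92.5 F20 94.1 [-0.666, 2.279]
0.35 0.28 F30 87.9 F20 90.6 [-0.77, 2.305]
0.35 0.24 F30 82.8 F20 86.6 [-0.877, 2.322]
0.35 0.2 F30 77.2 F20 81.9 [-0.984, 2.331]
```

```bash
python3 -m jog '[{"tx":0.002,"ty":-0.005,"tz":-0.04,"twist":0},{"tx":0.002,"ty":-0.005,"tz":-0.04,"twist":0},{"tx":0.002,"ty":-0.005,"tz":-0.04,"twist":0},{"tx":0.002,"ty":-0.005,"tz":-0.04,"twist":0},{"tx":0.002,"ty":-0.005,"tz":-0.04,"twist":0},{"tx":0.002,"ty":-0.005,"tz":-0.04,"twist":0},{"tx":0.002,"ty":-0.005,"tz":-0.04,"twist":0},{"tx":0.002,"ty":-0.005,"tz":-0.04,"twist":0}]' | python3 p.py
python3 -c "
from h import *
print(robot.get_state()['joint_positions'].round(3))"
python3 -m jog '[{"tx":0,"ty":-0.043,"tz":-0.025,"twist":0},{"tx":0,"ty":-0.043,"tz":-0.025,"twist":0},{"tx":0,"ty":-0.043,"tz":-0.025,"twist":0}]' | python3 p.py
python3 -c "
from h import *
print(robot.get_state()['joint_positions'].round(3))"
```

```text
time 14.55 | tcp_pos [0.2245, -0.006, 0.5185] | tool_rot [2.631, -0.056, 1.574] | force [0.3, -0.8, -0.8] | finger_gap 0.003 | 
[-0.485 -0.829  1.968  0.276  1.565 -1.985]
time 14.85 | tcp_pos [0.1795, -0.0256, 0.5065] | tool_rot [2.706, -0.044, 1.546] | force [-0.7, -0.4, -0.7] | finger_gap 0.005 | 
[-0.957 -0.846  1.969  0.379  1.767 -2.371]
```

```bash
python3 -m jog '[{"tx":0,"ty":-0.043,"tz":-0.02,"twist":0},{"tx":0,"ty":-0.043,"tz":-0.02,"twist":0}]' | python3 p.py
python3 -c "
from h import *
print(robot.get_state()['joint_positions'].round(3))"
```

```text
time 15.05 | tcp_pos [0.1554, -0.0317, 0.5026] | tool_rot [2.739, -0.04, 1.539] | force [-0.9, -0.8, 0.7] | finger_gap 0.005 | 
[-1.268 -0.851  1.967  0.415  1.895 -2.64 ]
```

```bash
python3 -m jog '[{"tx":0,"ty":-0.043,"tz":-0.02,"twist":0},{"tx":0,"ty":-0.043,"tz":-0.02,"twist":0}]' | python3 p.py
python3 - <<'E'
from h import *
print(robot.get_state()['joint_positions'].round(3)); to([.43,-.09,.28],12)
print(Ro.from_euler('xyz',robot.get_state()["tool_rot"]).as_matrix().round(3))
E
```

```text
time 15.25 | tcp_pos [0.132, -0.0347, 0.5035] | tool_rot [2.77, -0.038, 1.535] | force [-0.1, -0.5, -1.0] | finger_gap 0.004 | 
[-1.579 -0.847  1.956  0.417  2.024 -2.921]
tool delta [-0.0533  0.1989  0.3154] per row [-0.0044  0.0166  0.0263]
[[ 0.035  0.931  0.364]
 [ 0.999 -0.047  0.023]
 [ 0.038  0.363 -0.931]]
```

```bash
python3 -m jog '[{"tx":-0.03,"ty":0,"tz":0,"twist":0},{"tx":-0.035,"ty":0,"tz":0,"twist":0},{"tx":-0.035,"ty":0.008,"tz":0.003,"twist":0},{"tx":0,"ty":0.018,"tz":0.007,"twist":0},{"tx":0,"ty":0.018,"tz":0.007,"twist":0},{"tx":0,"ty":0.02,"tz":0.01,"twist":0},{"tx":0,"ty":0.02,"tz":0.01,"twist":0},{"tx":0,"ty":0.022,"tz":0.015,"twist":0},{"tx":0,"ty":0.025,"tz":0.015,"twist":0},{"tx":0,"ty":0.025,"tz":0.02,"twist":0}]' | python3 p.py
python3 - <<'E'
from h import *
print(robot.get_state()['joint_positions'].round(3)); to([.45,-.06,.22],10)
W=np.load("W.npy");to(W[0]+.037*V-.010*U+.045*Y)
E
```

```text
time 16.25 | tcp_pos [0.3069, -0.14, 0.4763] | tool_rot [2.768, -0.037, 1.537] | force [0.0, -1.2, 0.2] | finger_gap 0.0 | 
[-0.707 -0.492  1.913  0.259  1.448 -2.234]
tool delta [0.0753 0.0359 0.2926] per row [0.0075 0.0036 0.0293]
tool delta [0.0859 0.0335 0.4718]
```

```bash
python3 -m jog '[{"tx":0.0105,"ty":0.0035,"tz":0.0375,"twist":0},{"tx":0.0105,"ty":0.0035,"tz":0.0375,"twist":0},{"tx":0.0105,"ty":0.0035,"tz":0.0375,"twist":0},{"tx":0.0105,"ty":0.0035,"tz":0.0375,"twist":0},{"tx":0.0105,"ty":0.0035,"tz":0.0375,"twist":0},{"tx":0.0105,"ty":0.0035,"tz":0.0375,"twist":0},{"tx":0.0105,"ty":0.0035,"tz":0.0375,"twist":0},{"tx":0.0105,"ty":0.0035,"tz":0.0375,"twist":0},{"tx":0,"ty":0,"tz":0.03,"twist":0},{"tx":0,"ty":0,"tz":0.03,"twist":0}]' | python3 p.py
python3 - <<'E'
from h import *
print(robot.get_state()['joint_positions'].round(3))
W=np.load("W.npy");to(W[0]+.040*V-.010*U+.045*Y)
E
```

```text
time 17.25 | tcp_pos [0.4669, -0.0485, 0.1537] | tool_rot [2.768, -0.038, 1.539] | force [1.1, 0.3, -0.2] | finger_gap 0.004 | 
[-0.173  0.021  2.282  0.189  0.48  -1.856]
tool delta [0.0008 0.0036 0.1115]
```

```bash
python3 -m jog '[{"tx":0,"ty":0,"tz":0.024,"twist":0},{"tx":0,"ty":0.0015,"tz":0.024,"twist":0},{"tx":0,"ty":0.0015,"tz":0.024,"twist":0},{"tx":0,"ty":0,"tz":0.02,"twist":0},{"tx":0,"ty":0,"tz":0.018,"twist":0}]' | python3 p.py
python3 - <<'E'
from h import *
print(robot.get_state()['joint_positions'].round(3))
W=np.load("W.npy");to(W[0]+.040*V-.010*U+.045*Y);d=robot.get_state()["tcp_pos"]-W[0];print("UVY",d@U,d@V,d@Y)
E
```

```text
time 17.75 | tcp_pos [0.51, -0.0464, 0.0527] | tool_rot [2.768, -0.039, 1.538] | force [1.7, 0.1, -0.2] | finger_gap 0.005 | 
[-0.148  0.301  2.278  0.383  0.21  -2.04 ]
tool delta [0.0011 0.0005 0.0018]  
UVY -0.008227917883020429 0.040260091795389835 0.0438267294973523
```

```bash
python3 -m jog '[{"tx":-0.018,"ty":0,"tz":0,"twist":0},{"tx":-0.028,"ty":0,"tz":0,"twist":0},{"tx":-0.018,"ty":-0.014,"tz":-0.01,"twist":0},{"tx":0,"ty":0,"tz":-0.035,"twist":0},{"tx":0,"ty":0,"tz":-0.045,"twist":0},{"tx":0,"ty":0.01,"tz":-0.045,"twist":0}]' | python3 p.py
python3 look.py k2 8 256 190
python3 - <<'E'
from h import *
W=np.load("W.npy");d=robot.get_state()["tcp_pos"]-W[0];print("UVY",d@U,d@V,d@Y, robot.get_state()["tool_rot"])
E
```

```text
time 18.35 | tcp_pos [0.4517, -0.1136, 0.1752] | tool_rot [2.772, -0.039, 1.536] | force [0.9, 0.2, 0.4] | finger_gap 0.004 | 
18.4 18.75
UVY 0.12279133259994343 0.025919426020905988 -0.025117976681408263 [ 2.77114083 -0.04042345  1.53731853]
```

View pics/k2.png

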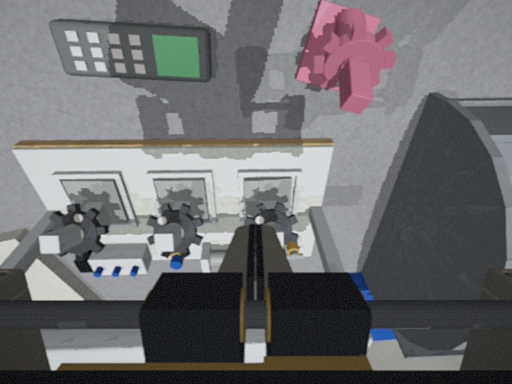

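View pics/k2m.png

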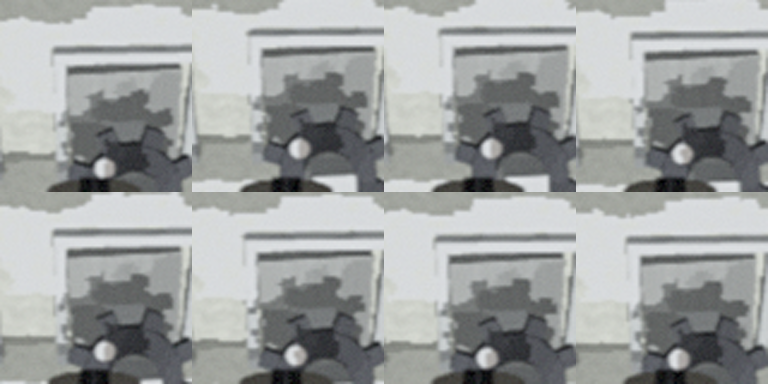

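```bash
python3 - <<'E'
from h import *
import pickle
ts,ims=pickle.load(open("k2.pkl","rb"))
for k,uv in [(0,(105,168)),(1,(299-192,149)),(3,(682-576,154)),(7,(678-576,358-192))]: print(dimple(ims[k],0,(216+uv[0]/2.4,150+uv[1]/2.4)))
for i,uv in [(1,(160,221)),(2,(78,217))]: print(i,dimple(ims[0],i,uv))
W=np.load("W.npy");to(W[0]+.045*V+.10*U+.047*Y);to(W[0]+.040*V-.010*U+.045*Y)
to(W[1]+.040*V-.010*U+.045*Y)
E
```

```text
(np.float64(53.3), np.float64(19.7))
(np.float64(54.9), np.float64(19.8))
(np.float64(54.5), np.float64(19.7))
(np.float64(53.2), np.float64(20.3))
1 (np.float64(51.5), np.float64(20.1))
2 (np.float64(-14.1), np.float64(19.0))
tool delta [ 0.0709 -0.0157  0.0284]  
tool delta [0.0645 0.0061 0.1362]  
tool delta [-0.0471  0.0064  0.1315]
```

```bash
python3 -m jog '[{"tx":-0.022,"ty":-0.01,"tz":0,"twist":0},{"tx":-0.02,"ty":0,"tz":0.01,"twist":0},{"tx":0,"ty":0.004,"tz":0.03,"twist":0},{"tx":0,"ty":0.004,"tz":0.03,"twist":0},{"tx":0,"ty":0.004,"tz":0.028,"twist":0},{"tx":0,"ty":0.003,"tz":0.02,"twist":0},{"tx":0,"ty":0.001,"tz":0.013,"twist":0}]' | python3 p.py
python3 - <<'E'
from h import *
print(robot.get_state()['joint_positions'].round(3))
W=np.load("W.npy");to(W[1]+.040*V-.010*U+.045*Y);d=robot.get_state()["tcp_pos"]-W[1];print("UVY",d@U,d@V,d@Y)
E
```

```text
time 19.45 | tcp_pos [0.506, -0.1516, 0.0503] | tool_rot [2.773, -0.041, 1.537] | force [0.4, 0.3, 1.1] | finger_gap 0.004 | 
[-0.408  0.335  2.226  0.604  0.299 -2.492]
tool delta [-0.0051  0.0006 -0.0011]  
UVY -0.010796665266037932 0.04069187829505443 0.05017260725329253
```

```bash
python3 -m jog '[{"tx":-0.024,"ty":0,"tz":0,"twist":0},{"tx":-0.028,"ty":0,"tz":0,"twist":0},{"tx":-0.02,"ty":-0.014,"tz":-0.01,"twist":0},{"tx":0,"ty":0,"tz":-0.035,"twist":0},{"tx":-0.02,"ty":0,"tz":-0.04,"twist":0}]' | python3 p.py
python3 look.py k3 8 290 210
python3 - <<'E'
from h import *
W=np.load("W.npy");d=robot.get_state()["tcp_pos"]-W[1];print("UVY",d@U,d@V,d@Y, robot.get_state()["tool_rot"])
E
```

```text
time 19.95 | tcp_pos [0.4568, -0.2436, 0.1211] | tool_rot [2.776, -0.044, 1.537] | force [1.1, 0.3, 0.6] | finger_gap 0.002 | 
20.0 20.35
UVY 0.07288086412351363 0.041695164915561383 -0.04461020630854779 [ 2.77077193 -0.04155773  1.53780708]
```

View pics/k3.png

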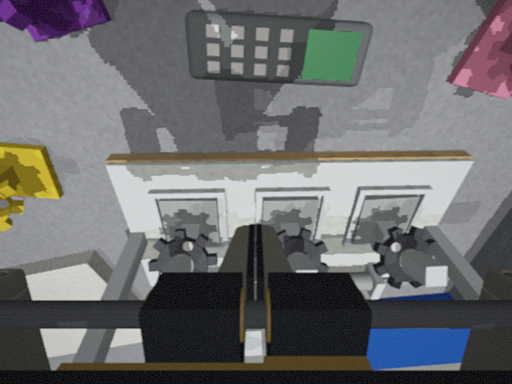

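View pics/k3m.png

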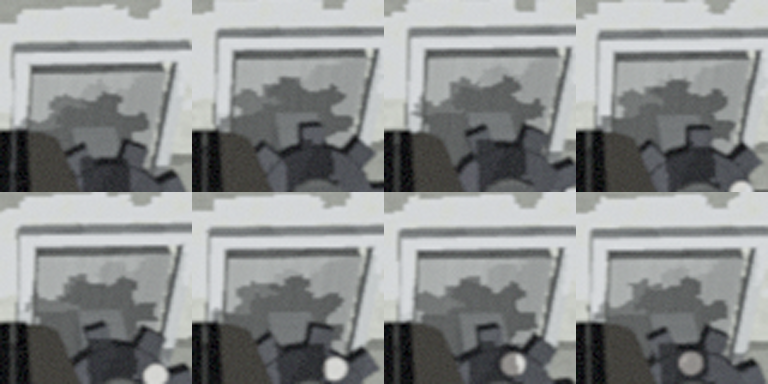

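```bash
python3 - <<'E'
from h import *
W=np.load("W.npy");to(W[2]+.040*V-.010*U+.05*Y)
E
```

```text
tool delta [-0.018   0.0141  0.0808]
```

```bash
python3 -m jog '[{"tx":-0.009,"ty":0,"tz":0.02,"twist":0},{"tx":-0.009,"ty":0,"tz":0.02,"twist":0},{"tx":0,"ty":0.005,"tz":0.02,"twist":0},{"tx":0,"ty":0.005,"tz":0.012,"twist":0},{"tx":0,"ty":0.004,"tz":0.008,"twist":0}]' | python3 p.py
python3 - <<'E'
from h import *
print(robot.get_state()['joint_positions'].round(3))
W=np.load("W.npy");to(W[2]+.040*V-.010*U+.05*Y);d=robot.get_state()["tcp_pos"]-W[2];print("UVY",d@U,d@V,d@Y)
E
```

```text
time 20.85 | tcp_pos [0.5013, -0.2613, 0.0523] | tool_rot [2.77, -0.041, 1.538] | force [0.5, 0.0, -1.0] | finger_gap 0.008 | 
[-0.634  0.386  2.123  0.628  0.415 -2.716]
tool delta [ 0.0003 -0.0008  0.0007]  
UVY -0.009398596575010479 0.039120743668959325 0.04962878140969949
```

```bash
python3 -m jog '[{"tx":-0.024,"ty":0,"tz":0,"twist":0},{"tx":-0.028,"ty":0,"tz":0,"twist":0},{"tx":-0.02,"ty":-0.014,"tz":-0.01,"twist":0},{"tx":0,"ty":0,"tz":-0.035,"twist":0},{"tx":0.03,"ty":0,"tz":-0.04,"twist":0},{"tx":0.04,"ty":0,"tz":-0.03,"twist":0}]' | python3 p.py
python3 look.py k4 8 256 200
python3 - <<'E'
from h import *
W=np.load("W.npy");d=robot.get_state()["tcp_pos"]-W[2];print("UVY",d@U,d@V,d@Y, robot.get_state()["tool_rot"])
E
```

```text
time 21.45 | tcp_pos [0.446, -0.2673, 0.1573] | tool_rot [2.768, -0.039, 1.535] | force [0.2, 0.4, 0.4] | finger_gap 0.007 | 
21.5 21.85
UVY 0.10675612833642496 0.03546147777393902 0.04169281672443777 [ 2.76953675 -0.04054032  1.53681887]
```

View pics/k4.png

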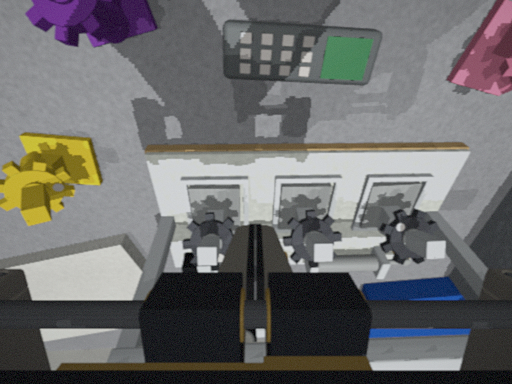

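```bash
python3 - <<'E'
from h import *
import pickle
ts,ims=pickle.load(open("k4.pkl","rb"))
t=[cv2.resize(c["im"][200:280,170:430],None,fx=1.5,fy=1.5,interpolation=cv2.INTER_CUBIC) for c in ims]
cv2.imwrite("pics/k4m.png",np.vstack([np.hstack(t[i:i+2]) for i in range(0,8,2)]))
E
```

```text
(no output)
```

View pics/k4m.png

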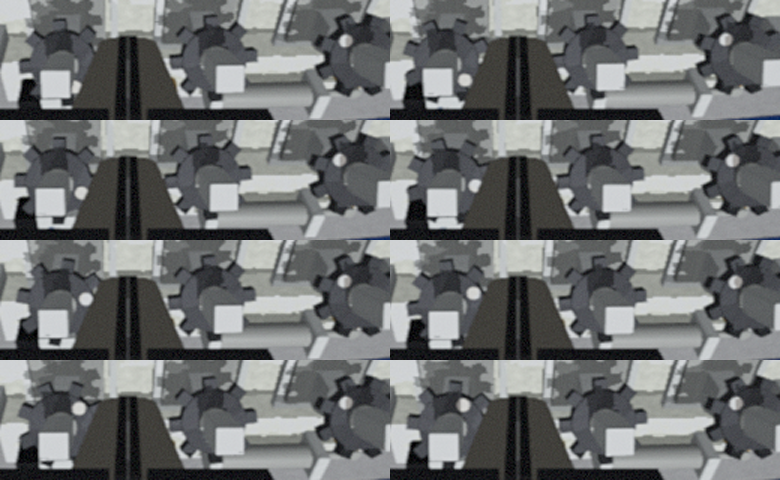

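```bash
python3 - <<'E'
from h import *
import pickle
ts,ims=pickle.load(open("k4.pkl","rb"))
W=np.load("W.npy")
w=ims[7];print(proj(w,W+.046*U))
crop(w,370,200,490,290,6,"pics/b0.png")
s=robot.get_state();R=Ro.from_euler('xyz',s["tool_rot"]).as_matrix();ez=R[:,2]
to(W[0]+.033*U+.019*ez); to(W[0]+.033*U+.019*ez-.10*ez)
E
```

```text
[[439.98386383 251.0152938 ]
 [324.35298755 253.63836929]
 [207.26123078 256.16446182]]
tool delta [0.1764 0.0459 0.0942]  
tool delta [ 0.1764  0.0459 -0.0058]
```

View pics/b0.png

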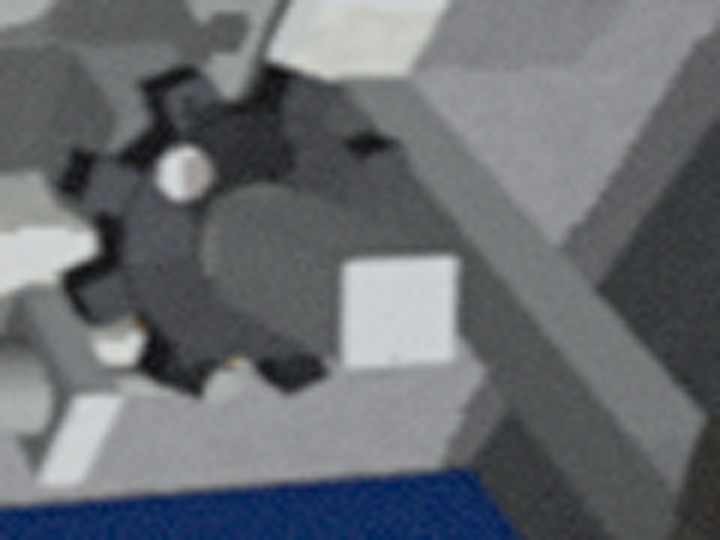

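```bash
python3 -m jog '[{"tx":0.03,"ty":0.0,"tz":-0.005,"twist":0},{"tx":0.036,"ty":0.0,"tz":0,"twist":0},{"tx":0.036,"ty":0.0,"tz":0,"twist":0},{"tx":0.036,"ty":0.01,"tz":0,"twist":0},{"tx":0.035,"ty":0.015,"tz":0,"twist":0},{"tx":0,"ty":0,"tz":0,"twist":0}]' 116 | python3 p.py
python3 look.py k5 1 256 200
python3 - <<'E'
from h import *
import pickle
ts,ims=pickle.load(open("k5.pkl","rb"));w=ims[0]
crop(w,180,150,340,270,5,"pics/k5c.png")
W=np.load("W.npy");print(proj(w,W+.046*U));s=robot.get_state();print(s["tool_rot"],s["tcp_pos"],s["joint_positions"].round(3))
E
```

```text
time 22.45 | tcp_pos [0.4749, -0.092, 0.1764] | tool_rot [2.768, -0.04, 1.541] | force [-0.0, -0.3, 0.6] | finger_gap 0.504 | 
22.5 22.5
[[255.22438984 223.13173102]
 [134.99616511 224.98717102]
 [ 12.87126161 226.72569873]]
[ 2.76893371 -0.03969435  1.54115569] [ 0.4741958  -0.09329877  0.17591776] [-0.295  0.01   2.227  0.247  0.566 -2.015]
```

View pics/k5c.png

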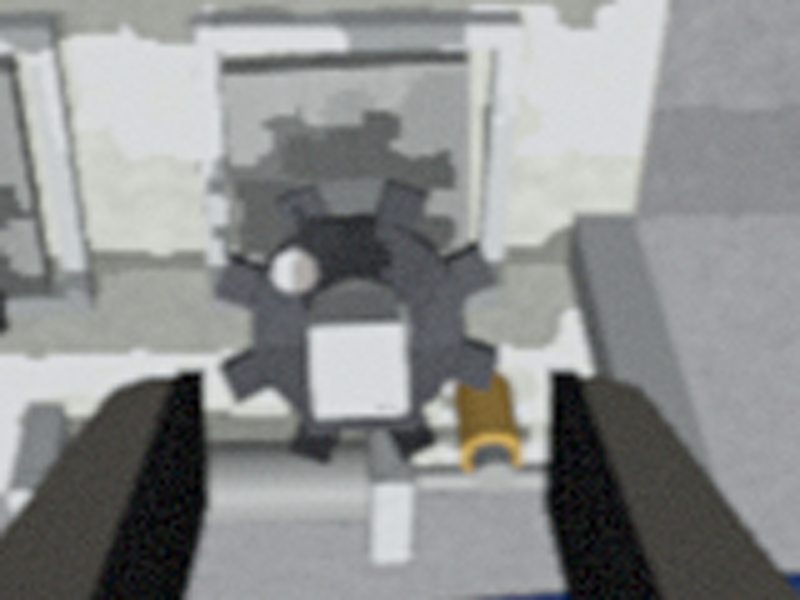

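```bash
python3 - <<'E'
from h import *
W=np.load("W.npy");W[0]+= -.0032*Y-.001*V;np.save("W.npy",W)
s=robot.get_state();R=Ro.from_euler('xyz',s["tool_rot"]).as_matrix();ez=R[:,2];to(W[0]+.033*U+.019*ez)
E
```

```text
tool delta [-0.0019  0.0211  0.099 ]
```

```bash
python3 -m jog '[{"tx":-0.002,"ty":0.01,"tz":0.02,"twist":0},{"tx":0,"ty":0.011,"tz":0.02,"twist":0},{"tx":0,"ty":0,"tz":0.025,"twist":0},{"tx":0,"ty":0,"tz":0.02,"twist":0},{"tx":0,"ty":0,"tz":0.014,"twist":0},{"tx":0,"ty":0,"tz":0,"twist":0}]' | python3 p.py
python3 - <<'E'
from h import *
W=np.load("W.npy");s=robot.get_state();R=Ro.from_euler('xyz',s["tool_rot"]).as_matrix();ez=R[:,2];to(W[0]+.033*U+.019*ez);print(s["joint_positions"].round(3))
w=cam("wrist");crop(w,156,130,356,280,4,"pics/k6.png")
c=cam("side");crop(c,200,130,360,250,5,"pics/s6.png")
E
```

```text
time 23.1 | tcp_pos [0.5277, -0.0966, 0.089] | tool_rot [2.773, -0.04, 1.535] | force [-0.1, -0.2, -0.5] | finger_gap 0.545 | 
tool delta [ 0.0032  0.0027 -0.0014]  
[-0.263  0.256  2.2    0.348  0.353 -2.098]
```

View pics/k6.png

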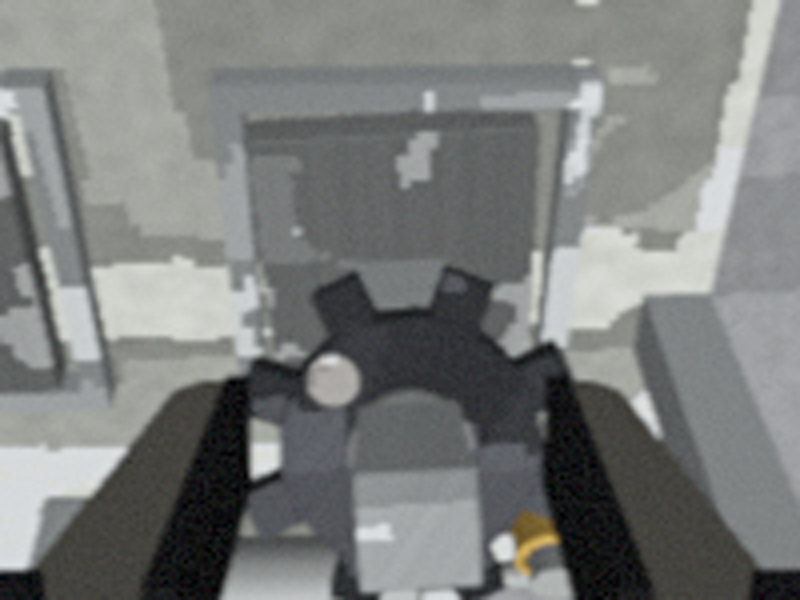

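View pics/s6.png

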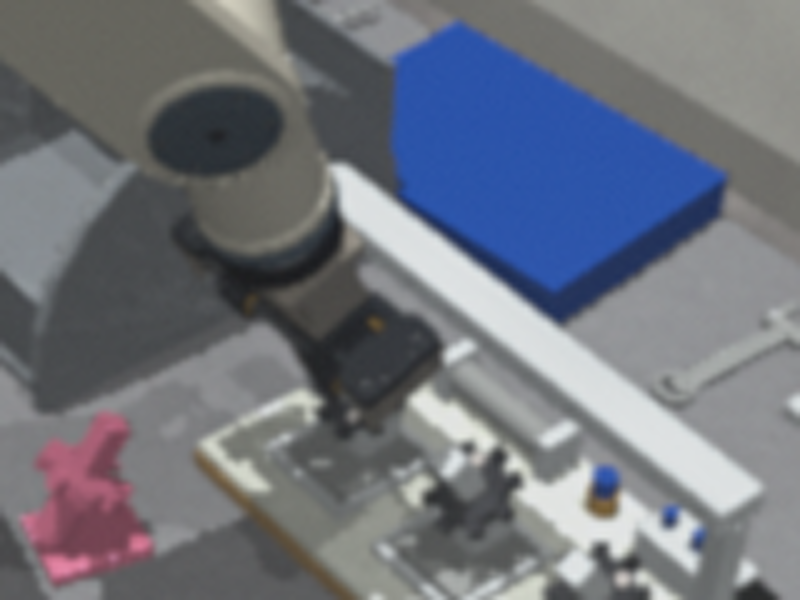

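```bash
python3 -m jog '[{"tx":0.0027,"ty":0.002,"tz":0,"twist":0},{"tx":0,"ty":0,"tz":0,"twist":0}]' | python3 p.py
python3 -m jog '[{"tx":0,"ty":0,"tz":0,"twist":0},{"tx":0,"ty":0,"tz":0,"twist":0},{"tx":0,"ty":0,"tz":0,"twist":0},{"tx":0,"ty":0,"tz":0,"twist":0},{"tx":0,"ty":0,"tz":0,"twist":0},{"tx":0,"ty":0,"tz":0,"twist":0},{"tx":0,"ty":0,"tz":0,"twist":0}]' 255| python3 p.py
python3 - <<'E'
from h import *
s=robot.get_state();R=Ro.from_euler('xyz',s["tool_rot"]).as_matrix();print((R.T@[0,0,.012]).round(4),(R.T@[-.6,0,.8]).round(3),s["joint_positions"].round(3))
w=cam("wrist");crop(w,156,130,356,280,4,"pics/k7.png")
E
```

```text
time 23.4 | tcp_pos [0.5315, -0.0932, 0.0935] | tool_rot [2.767, -0.039, 1.537] | force [-0.1, 0.4, 1.0] | finger_gap 0.544 | 
time 24.1 | tcp_pos [0.5311, -0.093, 0.0928] | tool_rot [2.768, -0.039, 1.537] | force [-2.7, -1.2, 3.2] | finger_gap 0.197 | 
[ 0.0005  0.0044 -0.0112] [ 0.011 -0.266 -0.964] [-0.253  0.251  2.196  0.338  0.355 -2.08 ]
```

View pics/k7.png

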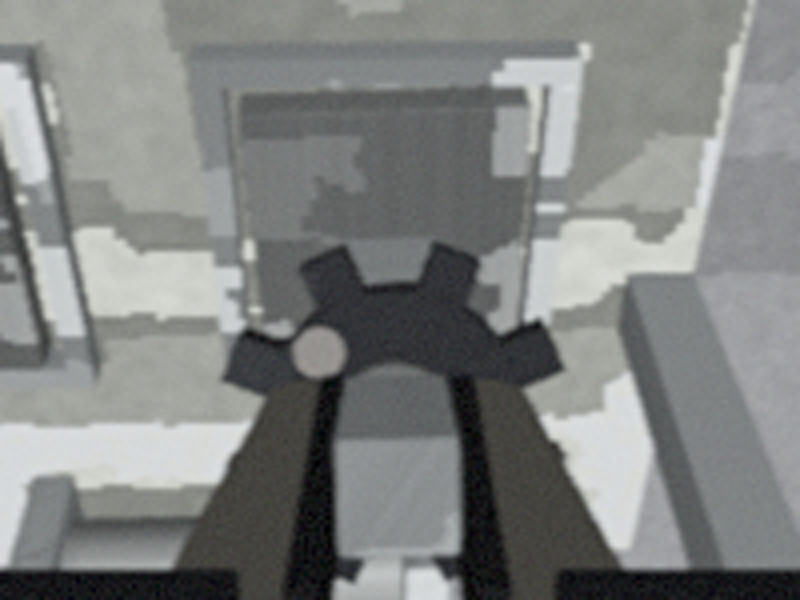

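```bash
python3 -m jog '[{"tx":0,"ty":0.003,"tz":-0.0075,"twist":0},{"tx":0,"ty":0.003,"tz":-0.0075,"twist":0},{"tx":0,"ty":-0.005,"tz":-0.02,"twist":0},{"tx":0,"ty":-0.009,"tz":-0.032,"twist":0},{"tx":0,"ty":-0.009,"tz":-0.032,"twist":0},{"tx":0,"ty":-0.009,"tz":-0.032,"twist":0},{"tx":0,"ty":0,"tz":-0.032,"twist":0},{"tx":0,"ty":0.008,"tz":-0.032,"twist":0}]' | python3 p.py
python3 - <<'E'
from h import *
s=robot.get_state();print(s["joint_positions"].round(3));to([.45,.2,.30])
w=cam("wrist");cv2.imwrite("pics/k8.png",w["im"])
c=cam("side");crop(c,160,90,360,240,4,"pics/s8.png")
E
```

```text
time 24.95 | tcp_pos [0.44, -0.0963, 0.2678] | tool_rot [2.772, -0.04, 1.537] | force [0.3, -1.1, -6.5] | finger_gap 0.194 | 
[-0.332 -0.183  2.162  0.194  0.827 -1.969]
tool delta [ 0.2975  0.0072 -0.019 ]
```

View pics/k8.png

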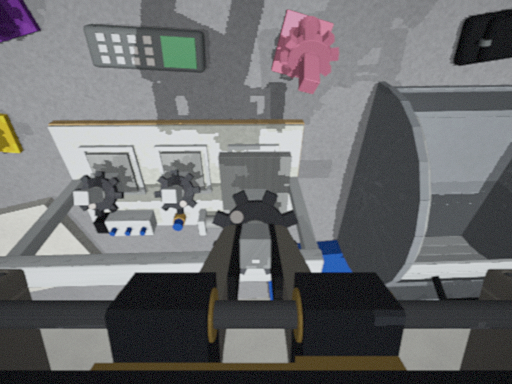

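View pics/s8.png

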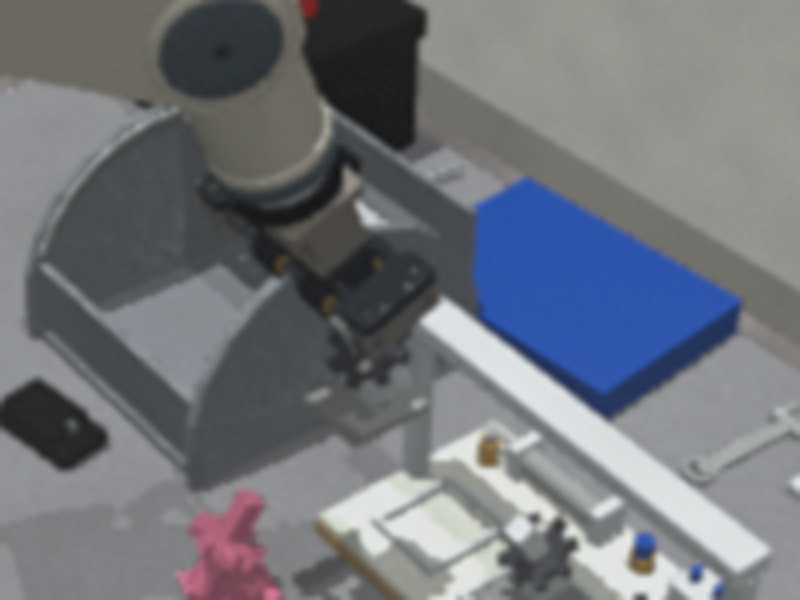

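```bash
python3 -m jog '[{"tx":0,"ty":0.01,"tz":-0.045,"twist":0},{"tx":0.03,"ty":0,"tz":-0.01,"twist":0},{"tx":0.038,"ty":0,"tz":0,"twist":0},{"tx":0.038,"ty":0,"tz":0,"twist":0},{"tx":0.038,"ty":0,"tz":0,"twist":0},{"tx":0.038,"ty":0,"tz":0,"twist":0},{"tx":0.038,"ty":0,"tz":0,"twist":0},{"tx":0.038,"ty":0,"tz":0,"twist":0},{"tx":0.036,"ty":0,"tz":0,"twist":0},{"tx":0,"ty":0,"tz":0,"twist":0}]' | python3 p.py
python3 - <<'E'
from h import *
s=robot.get_state();print(s["joint_positions"].round(3));to([.544,.220,.30]);to([.544,.220,.088])
w=cam("wrist");cv2.imwrite("pics/k9.png",w["im"])
E
```

```text
time 26.05 | tcp_pos [0.4413, 0.1992, 0.3324] | tool_rot [2.77, -0.041, 1.542] | force [0.7, 0.0, -6.5] | finger_gap 0.195 | 
[ 0.543 -0.173  2.01  -0.2    0.978 -0.906]
tool delta [0.0225 0.083  0.068 ]  
tool delta [0.0139 0.0062 0.2654]
```

View pics/k9.png

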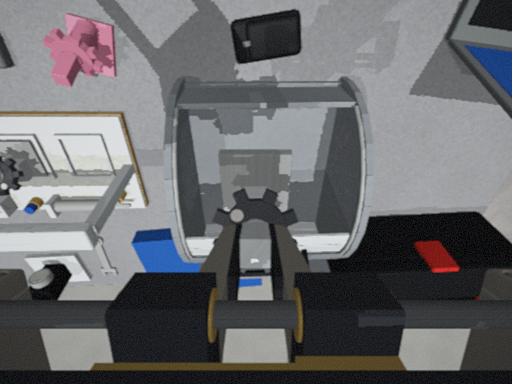

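```bash
python3 - <<'E'
from h import *
w=cam("wrist")
for uv,z in [((180,105),.085),((360,105),.085)]: print(onz(w,*uv,z).round(3))
E
python3 -m jog '[{"tx":0.01,"ty":0.003,"tz":0.03,"twist":0},{"tx":0.01,"ty":0.003,"tz":0.03,"twist":0},{"tx":0,"ty":0,"tz":0.035,"twist":0},{"tx":0,"ty":0,"tz":0.035,"twist":0},{"tx":0,"ty":0,"tz":0.035,"twist":0},{"tx":0,"ty":0,"tz":0.035,"twist":0},{"tx":0,"ty":0,"tz":0.03,"twist":0},{"tx":0,"ty":0,"tz":0.015,"twist":0},{"tx":0,"ty":0,"tz":0,"twist":0}]' | python3 p.py
python3 - <<'E'
from h import *
s=robot.get_state();print(s["joint_positions"].round(3));to([.544,.220,.083])
w=cam("wrist");cv2.imwrite("pics/k10.png",w["im"])
c=cam("side");crop(c,130,80,300,210,4,"pics/s10.png")
E
```

```text
[0.431 0.103 0.085]
[0.442 0.356 0.085]
time 27.05 | tcp_pos [0.5366, 0.2183, 0.1059] | tool_rot [2.773, -0.037, 1.535] | force [0.9, -1.1, -4.9] | finger_gap 0.194 | 
[ 0.474  0.285  2.096 -0.347  0.443 -0.763]
tool delta [ 0.0011 -0.0014  0.024 ]
```

View pics/k10.png

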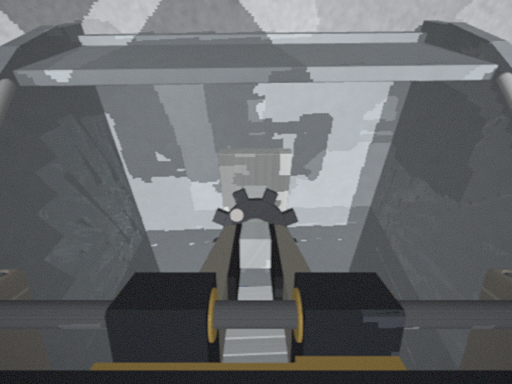

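View pics/s10.png

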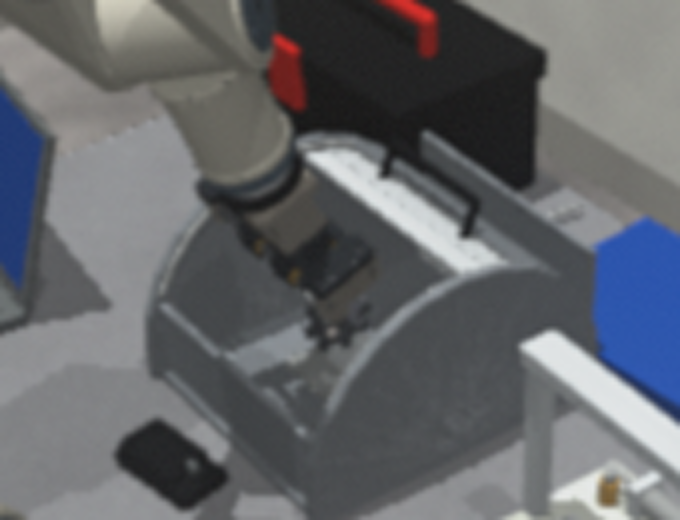

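```bash
python3 -m jog '[{"tx":0,"ty":-0.003,"tz":0.008,"twist":0},{"tx":0,"ty":-0.002,"tz":0.005,"twist":0},{"tx":0,"ty":-0.0015,"tz":0.004,"twist":0},{"tx":0,"ty":0,"tz":0,"twist":0}]' | python3 p.py
python3 -m jog '[{"tx":0,"ty":-0.001,"tz":0.002,"twist":0},{"tx":0,"ty":0,"tz":0,"twist":0}]' | python3 p.py
```

```text
time 27.55 | tcp_pos [0.5376, 0.2213, 0.0904] | tool_rot [2.769, -0.039, 1.537] | force [0.0, 0.4, -5.3] | finger_gap 0.193 | 
time 27.75 | tcp_pos [0.5378, 0.2216, 0.0885] | tool_rot [2.768, -0.04, 1.537] | force [-0.0, -1.2, -6.4] | finger_gap 0.189 |
```

```bash
python3 -m jog '[{"tx":0,"ty":-0.001,"tz":0.002,"twist":0},{"tx":0,"ty":-0.001,"tz":0.002,"twist":0},{"tx":0,"ty":0,"tz":0,"twist":0}]' | python3 p.py
python3 -m jog '[{"tx":0,"ty":-0.0005,"tz":0.0015,"twist":0},{"tx":0,"ty":0,"tz":0,"twist":0}]' | python3 p.py
```

```text
time 28.05 | tcp_pos [0.5381, 0.2224, 0.0855] | tool_rot [2.766, -0.041, 1.537] | force [-7.5, -0.7, 12.0] | finger_gap 0.193 | 
time 28.25 | tcp_pos [0.5389, 0.2233, 0.0853] | tool_rot [2.764, -0.043, 1.538] | force [-15.8, 2.5, 27.2] | finger_gap 0.192 |
```

```bash
python3 -m jog '[{"tx":0,"ty":0.0005,"tz":-0.0015,"twist":0},{"tx":0,"ty":0.0005,"tz":-0.0008,"twist":0},{"tx":0,"ty":0,"tz":0,"twist":0}]' | python3 p.py
python3 -m jog '[{"tx":0,"ty":0,"tz":0,"twist":0},{"tx":0,"ty":0,"tz":0,"twist":0},{"tx":0,"ty":0,"tz":0,"twist":0},{"tx":0,"ty":0,"tz":0,"twist":0}]' 130 | python3 p.py
python3 - <<'E'
from h import *
w=cam("wrist");cv2.imwrite("pics/k11.png",w["im"])
E
```

```text
time 28.55 | tcp_pos [0.5382, 0.2222, 0.0856] | tool_rot [2.767, -0.041, 1.537] | force [-3.8, 2.7, 4.3] | finger_gap 0.194 | 
time 28.95 | tcp_pos [0.5377, 0.2216, 0.085] | tool_rot [2.768, -0.04, 1.537] | force [-0.8, -0.5, -0.4] | finger_gap 0.49 |
```

View pics/k11.png

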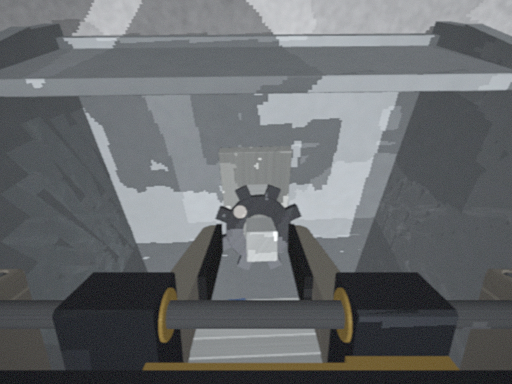

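Released and upright, fingers clear on both sides of the boss. Retreat along the tool axis.

```bash
python3 -m jog '[{"tx":0,"ty":0,"tz":-0.02,"twist":0},{"tx":0,"ty":0,"tz":-0.03,"twist":0},{"tx":0,"ty":0,"tz":-0.035,"twist":0},{"tx":0,"ty":0,"tz":-0.04,"twist":0},{"tx":0,"ty":0,"tz":-0.04,"twist":0},{"tx":0,"ty":0,"tz":-0.04,"twist":0},{"tx":0,"ty":-0.01,"tz":-0.04,"twist":0},{"tx":0,"ty":-0.02,"tz":-0.03,"twist":0},{"tx":0,"ty":-0.02,"tz":-0.02,"twist":0},{"tx":0,"ty":0,"tz":0,"twist":0}]' | python3 p.py
python3 - <<'E'
from h import *
w=cam("wrist");cv2.imwrite("pics/k12.png",w["im"])
c=cam("side");cv2.imwrite("pics/s12.png",c["im"]);crop(c,150,100,380,280,3,"pics/s12c.png")
t=cam("top");crop(t,120,105,380,260,3,"pics/t12.png")
E
```

```text
time 30.0 | tcp_pos [0.3818, 0.217, 0.3433] | tool_rot [2.766, -0.042, 1.538] | force [0.7, 1.0, 0.7] | finger_gap 0.489 |
```

View pics/k12.png

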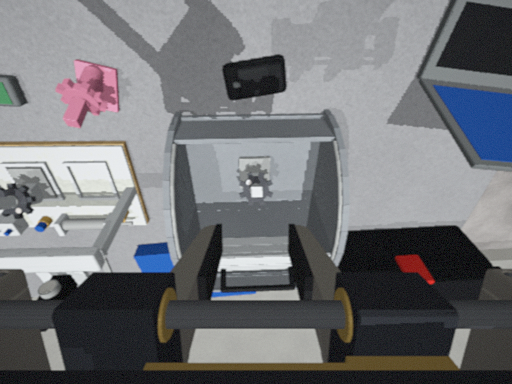

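View pics/s12c.png

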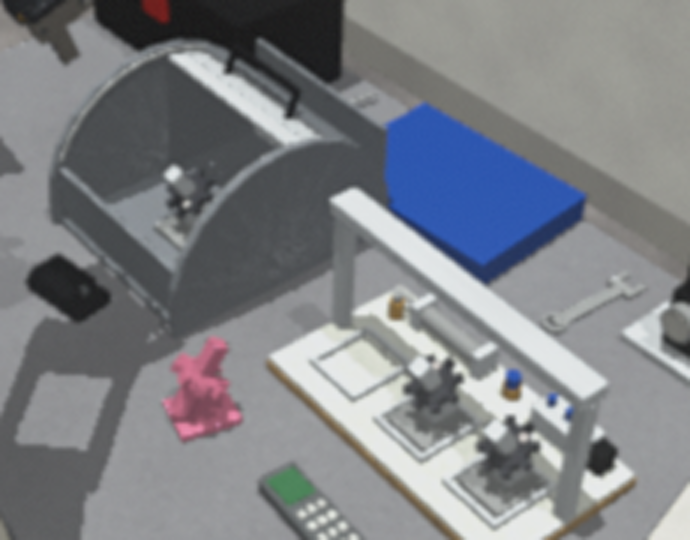

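View pics/t12.png

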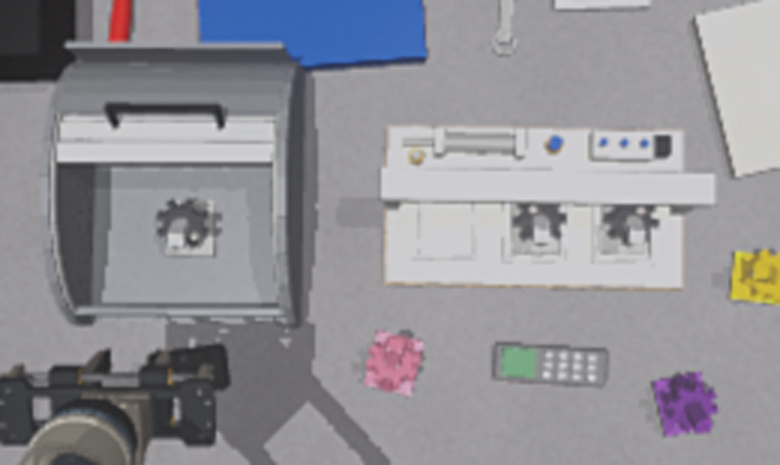

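```bash
python3 -c "
from plant import robot
print(robot.sign_off()); print(robot.get_state()['time'])"
```

```text
the job is handed in; nothing more can be done
None
the job is handed in; nothing more can be done
```

The job is done and handed in at about 30 s of the 67 s allowed; it reported no verdict.

**Shutter:** I pushed the pull bar up and back with closed fingers. In the last pictures the shutter was still fully open with nothing touching it.

**Tilt:** The move rows cannot tilt the tool, so I got the lean by pushing the arm against its reach limits. I set about 30° first, but the wrist jammed near its joint limits there, so I reduced it to about 21°.

**Wheels:** My first stroke at the wheel nearest the box stopped short and did not turn it. On the repeat stroke its dimple went from about 20° to about 53° and then stood still, so that wheel binds. I only estimated this by eye from the wrist images. It comes to about 10 mm of dimple travel, above the 7 mm required. The middle and far wheels were still turning on their own in successive frames, so they are good.

**Reject box:** I gripped the binding idler by its boss, lifted it clear, and stood it on the box floor. Its origin is about 36 mm in front of the middle of the floor.

**Last checks:**
- The wrist, side and top pictures showed the idler standing upright in the box with the gripper clear of it.
- The two good idlers were in their nests, and the mouse, handset and brass parts looked undisturbed. I judged these by eye and did not re-measure them.
- The wrist force was about 1 N, which is noise.
- One disagreement: the middle of the box came out about 10 mm different in y between two measurements. The idler sits well inside the allowed area either way.

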